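# Refill the bolt feeder of the lamp-stand bench

### The job

Feed every loose bolt on the bench into the dish at the top of the feeder's slotted chute, so that they all hang head up in a queue against the lowered pin, and push the outlet door shut until its latch snaps in. Only then draw the red-handled pin up and turn it a quarter turn anticlockwise so that it rests parked in its side notch, and see that the whole batch has slid down to the door, heads up; leave the spotlight head and the steel bracket where they are.

Things in the scene. Friction and masses are not known exactly. Their poses are not given: they have to be found in the camera images.
- feeder: fixed steel bolt feeder, 460 long, 130 wide, 248 high. Origin on the bench under its base; x across, y level along the chute towards its high end, z up. Two rails with an 18.5 mm slot fall at 17 degrees towards -y, from 207 to 80 over the bench. A bolt laid along the slot, head either way, drops through, hangs by its head and slides down (friction 0.12). Side sheets stand 8 over the rails
- chute_mouth (a point): middle of the dish at the chute's high end: on the slot's centre line at rail-top level, 378 up the slope from the door. Lay a bolt here along the slot, its axis 15 to 30 above this point, and let go. Aluminium wings rise outwards at 17 degrees from 20 to 53 either side, 60 up and down the slope; an end plate 20 high stands 58 up the slope
- track (a point): frame of the rails, at the shut door on the slot's centre line, level with the rail tops: y up the slope along the slot, z square to the rails upwards, x across. A bolt hanging head up has its origin at z about -20 (-12 if its head leans on its neighbour). The pin crosses at y = 178: bolts queued on it stand at y = 190 and up, 24 to 28 apart; run down to the door, at y = 10 to 155
- pin_lift (a joint): height of the steel pin (10 dia) in m: 0 = down, its foot 8 below the rail tops, blocking the track; weight and a spring press it down with 2 to 4 N; 0.055 = top stop. Its cross-peg runs up a slot in a square barrel (the pin turns under 0.12 rad there) and clears the barrel's rim above 0.041
- pin_turn (a joint): turn of pin and handle in rad, anticlockwise from above: 0 = peg in the upright slot (pointing to the feeder's -x), 1.57 = peg over a 7 deep notch in the rim, on the door's side. Let down there, the peg rests in the notch at pin_lift 0.033: parked. Range -0.1 to 1.75, slight friction
- pin_handle (a point): centre of the red T-handle on the pin: a bar 44 long, 10 wide, 16 high, along the feeder's x axis while pin_turn is 0, turning and rising with the pin; 240 above the bench with the pin down, 22 over the rim of the barrel (30 square). Grip it across its 10 mm from above
- door (a joint): angle of the blue outlet door in rad, 0 = shut, 1.5 = fully open; swings about an upright hinge and stays where it is left. The latch meets the strike at 0.18 and snaps in behind it below 0.02 (about 10 N at the latch case); latched, it has 0.022 of play
- latch (a joint): how far the brass latch nose is pushed in, in m: 0 = fully out, 0.0088 = fully in
- door_pad (a point): centre of the outer face of the dark latch case (36 wide, 40 high, 12 proud) on the door's outside, near its free edge: push here. 105 above the bench, 62 from the hinge axis along the door, 17 outside the axis; faces the feeder's -y when shut. Door 82 wide, 128 high, 10 thick, top edge 135 above the bench
- door_hinge (a point): on the door's upright hinge axis at the height of door_pad: at the outlet end, 32 from the slot's centre line on the feeder's +x side; the shut door reaches from here to the feeder's -x, opening its free edge swings to -y
- bolt0: one of up to six alike yellow-zinc M16 hex bolts, 60 long, 0.12 kg: shank 16 dia x 50, hex head 24 across flats (28 over corners) x 10. Origin on its axis at half length; x axis along the bolt towards the head (head x = 20 to 30, tip x = -30). Starts lying on the bench, axis about 10 above it, pointing anywhere. Absent in some starts
- bolt1: one of up to six alike yellow-zinc M16 hex bolts, 60 long, 0.12 kg: shank 16 dia x 50, hex head 24 across flats (28 over corners) x 10. Origin on its axis at half length; x axis along the bolt towards the head (head x = 20 to 30, tip x = -30). Starts lying on the bench, axis about 10 above it, pointing anywhere. Absent in some starts
- bolt2: one of up to six alike yellow-zinc M16 hex bolts, 60 long, 0.12 kg: shank 16 dia x 50, hex head 24 across flats (28 over corners) x 10. Origin on its axis at half length; x axis along the bolt towards the head (head x = 20 to 30, tip x = -30). Starts lying on the bench, axis about 10 above it, pointing anywhere. Absent in some starts
- bolt3: one of up to six alike yellow-zinc M16 hex bolts, 60 long, 0.12 kg: shank 16 dia x 50, hex head 24 across flats (28 over corners) x 10. Origin on its axis at half length; x axis along the bolt towards the head (head x = 20 to 30, tip x = -30). Starts lying on the bench, axis about 10 above it, pointing anywhere. Absent in some starts
- bolt4: one of up to six alike yellow-zinc M16 hex bolts, 60 long, 0.12 kg: shank 16 dia x 50, hex head 24 across flats (28 over corners) x 10. Origin on its axis at half length; x axis along the bolt towards the head (head x = 20 to 30, tip x = -30). Starts lying on the bench, axis about 10 above it, pointing anywhere. Absent in some starts
- bolt5: one of up to six alike yellow-zinc M16 hex bolts, 60 long, 0.12 kg: shank 16 dia x 50, hex head 24 across flats (28 over corners) x 10. Origin on its axis at half length; x axis along the bolt towards the head (head x = 20 to 30, tip x = -30). Starts lying on the bench, axis about 10 above it, pointing anywhere. Absent in some starts
- spot_head: bystander: loose aluminium spotlight head standing on its rim, 104 dia, 118 high. Origin at the centre of its underside
- bracket: bystander: loose flat L-shaped steel bracket 160 by 115, 4 thick with one 30 high lug. Origin under the middle of its long bar
There are look-alikes about, which are no part of the job. Leave any black or turquoise look-alike of the bolt1 alone.

How it is judged:
On the way, in this order (a step that is already met when the one before it is completed fails the run):
1. every bolt present hangs head up in the chute above the pin, the pin is fully down, and the door is shut with its latch out behind the strike (x of bolt0 in the frame of track between -0.008 and 0.008 m and y of bolt0 in the frame of track between 0.18 and 0.425 m and z of bolt0 in the frame of track between -0.028 and -0.005 m and angle between each of bolt0, bolt1, bolt2, bolt3, bolt4, bolt5's own x axis and vertical below 0.8 rad and x of bolt1 in the frame of track between -0.008 and 0.008 m and y of bolt1 in the frame of track between 0.18 and 0.425 m and z of bolt1 in the frame of track between -0.028 and -0.005 m and x of bolt2 in the frame of track between -0.008 and 0.008 m and y of bolt2 in the frame of track between 0.18 and 0.425 m and z of bolt2 in the frame of track between -0.028 and -0.005 m and x of bolt3 in the frame of track between -0.008 and 0.008 m and y of bolt3 in the frame of track between 0.18 and 0.425 m and z of bolt3 in the frame of track between -0.028 and -0.005 m and x of bolt4 in the frame of track between -0.008 and 0.008 m and y of bolt4 in the frame of track between 0.18 and 0.425 m and z of bolt4 in the frame of track between -0.028 and -0.005 m and x of bolt5 in the frame of track between -0.008 and 0.008 m and y of bolt5 in the frame of track between 0.18 and 0.425 m and z of bolt5 in the frame of track between -0.028 and -0.005 m and value of joint door below 0.05 rad and value of joint latch below 0.003 m and value of joint pin_lift below 0.005 m), for 0.3 s.
2. the pin is drawn up and rests in its side notch (value of joint pin_lift between 0.026 and 0.038 m and value of joint pin_turn above 1.25 rad), for 0.3 s.
At the end, for the whole second after the job is handed in: every bolt present hangs head up in the slot, at rest, between door and pin (track y 0 to 170 mm, origin 5 to 28 mm under the rails); door within 0.05 rad of shut, latch nose within 3 mm of fully out; pin parked (pin_lift 26 to 38 mm, pin_turn over 1.25 rad) (all of step 2 and x of bolt0 in the frame of track between -0.008 and 0.008 m and y of bolt0 in the frame of track between 0 and 0.17 m and z of bolt0 in the frame of track between -0.028 and -0.005 m and angle between each of bolt0, bolt1, bolt2, bolt3, bolt4, bolt5's own x axis and vertical below 0.8 rad and linear speed of each of bolt0, bolt1, bolt2, bolt3, bolt4, bolt5 below 0.03 m/s and x of bolt1 in the frame of track between -0.008 and 0.008 m and y of bolt1 in the frame of track between 0 and 0.17 m and z of bolt1 in the frame of track between -0.028 and -0.005 m and x of bolt2 in the frame of track between -0.008 and 0.008 m and y of bolt2 in the frame of track between 0 and 0.17 m and z of bolt2 in the frame of track between -0.028 and -0.005 m and x of bolt3 in the frame of track between -0.008 and 0.008 m and y of bolt3 in the frame of track between 0 and 0.17 m and z of bolt3 in the frame of track between -0.028 and -0.005 m and x of bolt4 in the frame of track between -0.008 and 0.008 m and y of bolt4 in the frame of track between 0 and 0.17 m and z of bolt4 in the frame of track between -0.028 and -0.005 m and x of bolt5 in the frame of track between -0.008 and 0.008 m and y of bolt5 in the frame of track between 0 and 0.17 m and z of bolt5 in the frame of track between -0.028 and -0.005 m and value of joint door below 0.05 rad and value of joint latch below 0.003 m); the robot touches nothing.
It fails at once if the spotlight head or the bracket is moved by more than 3 cm (distance of any of spot_head, bracket from where it was at the start of the episode above 0.03 m).
Of bolt0, bolt1, bolt2, bolt3, bolt4, bolt5 only 4 to 6 are there at a start; the rules pass over those that are not, and their reading is None.
At some moment in a run one of bolt0, bolt1, bolt2, bolt3, bolt4, bolt5 may be knocked a few centimetres aside while the robot is not near it.
Once in a run the grip may slacken for a moment while it holds something.
It also fails if it takes over 210 s, if anything falls off the work surface, if the arm or the gripper's body presses on something with over 40 N, if the wrist force passes 120 N, or if a joint passes its speed limit or range.

### The arm

A 6-joint arm with a two-finger parallel gripper is mounted at the origin on the work surface. World frame = base frame: x ahead of the robot, y to its left, z up, the work surface at z = 0. Lengths are in m, angles in rad, forces in N, time in s.
With the tool pointing down it reaches from about 0.3 to 0.75 m from the base axis. Payload 8.5 kg.
Tool frame: the origin (TCP) lies on the centre line of the jaws, within the pads' length; the fingertips stand tip_reach ahead of it and the grasp point (between the pads) lies 11 mm behind it (tip_reach is the distance from the TCP to the fingertips, in m); z points along the fingers, y is the line along which they close (so a half turn about z gives the same grasp; the last joint's range is limited). The gripper opens to 85 mm and grips with 20 to 120 N. Pads are 22 mm wide; open, the fingers measure 114 mm over their backs; the gripper's body (76 mm by 85 mm) begins 54 mm behind the grasp point. The pads swing forward as they close: fully open they stand 13 mm farther back than shut.
Start: joints at [-1.541, 0.381, 1.297, -0, 1.464, -0.215], TCP at [0.133, -0.534, 0.202] pointing down, gripper open.
Joint ranges: [-3.11, 3.11], [-0.89, 2.33], [0.22, 2.48], [-1.42, 4.56], [0.17, 2.85], [-2.88, 2.88]. Speed limits (rad/s): [2.39, 2.39, 3.14, 3.14, 3.14, 3.14].

### API

Orientations are given as [roll, pitch, yaw] about the fixed x, y, z axes, in that order (R = Rz(yaw) Ry(pitch) Rx(roll)).
In Python, from bench import sense, get_image, hand_in, tip_reach gives the robot as it stands.
- The arm moves only by the shell command python3 -m inch 'ROWS' [FORCE]. ROWS is JSON, a list of rows, each a list of 3 entries, a list of its own where there are three numbers: the opening, from 0 (shut) to 1 (fully open), then the shift along the tool's x, y, z in m, then the turn, a rotation vector about the tool's x, y, z in rad. A call has exactly 10 rows; each row shifts and turns the commanded pose from where the row before left it, along the tool's axes as they then stand; what a row does not reach is not made up. A row lasts 1/10 s, in which the tool goes at most 50 mm and 8.59 degrees, less where a joint would pass 70% of its speed; a pose out of reach is approached as far as the arm can. A call with a gripper value outside its range is refused whole. The fingers move at their own pace and stop on an object; FORCE is the grip in N (left out, the last holds). Time passes only in rows, so rows that do not move let the fingers close, or fill a call up. It gives the time, the measured TCP pose, the force, the opening and the grip force at its end, in the units of the state.
- sense(): the state, without advancing time (a new reading comes with each control period).
- get_image(name): name is "scene" or "top" or "wrist"; returns a dict with "image" (400x640x3 uint8, red, green, blue), "K" (3x3 intrinsics, pixels), "xyz" and "attitude" of the camera in the world. Camera axes: x right, y up, looking along -z (the intrinsics and any distortion apply to the point x, -y, -z); pixel columns grow to the right and rows downward; lengths in m; the calibration is good to about 2 mm. A picture is of the moment at which its call begins. There is no depth.
- hand_in(): hands the job in; it is judged then, once.
The state is a dict: "t": time; "qpos": joint angles; "joint_vel": joint speeds; "joint_efforts": joint torques, N m; "eef_pos": TCP position; "orientation": TCP orientation; "ft_force": force on the tool from outside, world axes, zero at the start; "moment": the same for the moment, N m; "width": finger opening in m; "grasp_force": force on a finger pad.
Only numpy, scipy, OpenCV 4.12 (cv2) and the standard library are available. Lean on these libraries where they do the work, as an engineer would, in place of code of your own. Each camera call takes 0.05 s, during which the arm holds its last target. There are 200 camera calls.

## Working session

There is one attempt and no reset: what is moved stays moved. The work goes in short steps, Python scripts to look and compute and a shell command to move; the robot and the scene stay as the last step left them, time stands still between calls to the robot, and variables do not carry over. Pictures are saved under pics/ and viewed, at most 14 in all, crops included, and the job is handed in when it is done.

```bash
mkdir -p pics; ls; cat > h.py <<'E'
import numpy as np, cv2
from scipy.spatial.transform import Rotation as R
from bench import sense,get_image,hand_in,tip_reach
def snap(n,f=None):
    d=get_image(n)
    if f: cv2.imwrite('pics/'+f,d['image'][:,:,::-1])
    np.savez('last_%s.npz'%n,**{k:np.array(v) for k,v in d.items()})
    return d
def rot(d):
    a=np.array(d['attitude'],float)
    return a if a.shape==(3,3) else R.from_euler('xyz',a).as_matrix()
def ray(d,u,v):
    K=np.array(d['K']);p=np.linalg.solve(K,[u,v,1.]);return rot(d)@np.array([p[0],-p[1],-p[2]])
def onz(d,u,v,z):
    r=ray(d,u,v);c=np.array(d['xyz']);return c+r*(z-c[2])/r[2]
def proj(d,P):
    q=rot(d).T@(np.array(P)-np.array(d['xyz']));p=np.array(d['K'])@[q[0],-q[1],-q[2]];return p[:2]/p[2]
def tri(d1,p1,d2,p2):
    a,b=ray(d1,*p1),ray(d2,*p2);c1,c2=np.array(d1['xyz']),np.array(d2['xyz'])
    s=np.linalg.lstsq(np.c_[a,-b],c2-c1,rcond=None)[0];x,y=c1+a*s[0],c2+b*s[1];return (x+y)/2,np.linalg.norm(x-y)
E
python3 - <<'E'
from h import *
print(tip_reach,sense())
for n in ('scene','top'):
    d=snap(n,n+'0.png');print(n,{k:v for k,v in d.items() if k!='image'})
E
```

```text
pics
0.008 {'t': 0.0, 'qpos': array([-1.54130741e+00,  3.81154078e-01,  1.29828219e+00, -2.26685838e-05,
        1.46362705e+00, -2.15306529e-01]), 'joint_vel': array([ 0.0011883 , -0.00070133,  0.00084109,  0.00193226,  0.0008496 ,
        0.00052383]), 'joint_efforts': array([-7.98943038e-04, -4.48471427e+01, -2.31278801e+01, -1.84901346e-04,
        4.81412470e-03, -1.02189540e-05]), 'eef_pos': array([ 0.13327394, -0.53324193,  0.20182711]), 'orientation': array([-3.14015113e+00, -2.92187699e-04,  2.44797676e-01]), 'ft_force': array([ 0.04898851, -0.48353316, -0.56972393]), 'moment': array([-0.00525311,  0.03367249,  0.03866087]), 'grasp_force': 0.0, 'width': 0.08545978205034442}
scene {'K': array([[418.77100459,   0.        , 327.0799085 ],
       [  0.        , 418.77100459, 196.41935142],
       [  0.        ,   0.        ,   1.        ]]), 'xyz': array([1.09808408, 0.49007927, 1.12288355]), 'attitude': array([ 0.67472186, -0.00694215,  2.27434197])}
top {'K': array([[395.77469577,   0.        , 318.92450311],
       [  0.        , 395.77469577, 200.47770313],
       [  0.        ,   0.        ,   1.        ]]), 'xyz': array([ 0.37625441, -0.0076183 ,  1.18680057]), 'attitude': array([ 0.11452214,  0.02046616, -1.57150555])}
```

View pics/scene0.png

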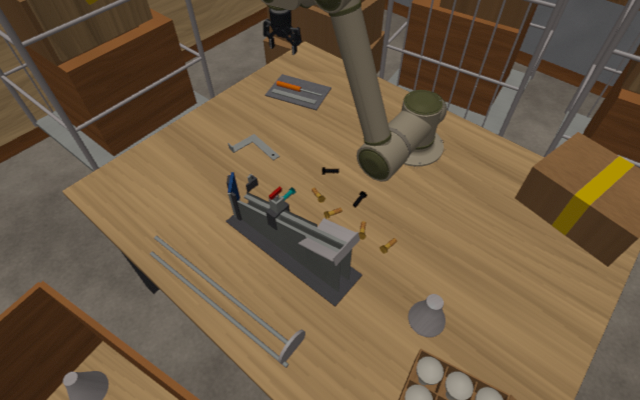

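View pics/top0.png

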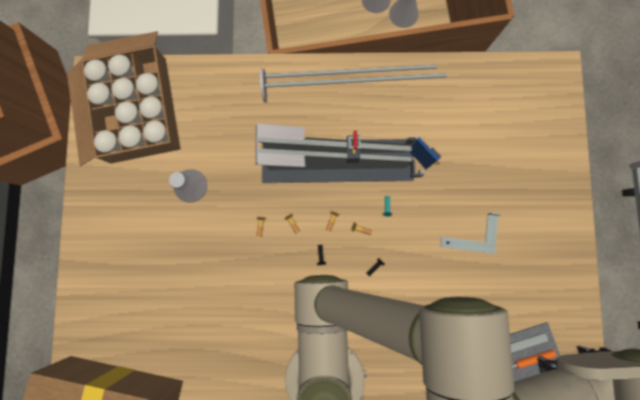

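Both views show four yellow bolts, at top px (261,226), (292,223), (332,221) and (361,228). The look-alikes are black at (321,254) and (375,267) and turquoise at (388,206). The feeder's high end is at (265,145), the red handle at (355,140), and the blue door is open at (425,152). The bracket is at (475,235) and the spotlight at (188,185).

```bash
cat >> h.py <<'E'
def load(n):
    z=np.load('last_%s.npz'%n);return {k:z[k] for k in z.files}
def bolts(d,z=0.010,amin=25):
    im=d['image'];h=cv2.cvtColor(im,cv2.COLOR_RGB2HSV)
    m=cv2.inRange(h,(14,150,90),(30,255,255))
    n,l,s,c=cv2.connectedComponentsWithStats(m)
    out=[]
    for i in range(1,n):
        if s[i,4]>=amin: out.append((c[i].round(1),s[i,:].tolist(),onz(d,*c[i],z).round(3)))
    return m,out
E
python3 - <<'E'
from h import *
for n in('top','scene'):
    d=load(n);m,o=bolts(d);print(n)
    for x in o: print(x)
d=load('top');im=d['image'][110:290,230:500];cv2.imwrite('pics/crop0.png',cv2.resize(im,None,fx=2.96,fy=2.96,interpolation=2)[:,:,::-1])
for nm,p,z in [('mouthend',(257,146),.2),('handle',(355,141),.248),('spot',(190,187),0),('brk',(470,243),0),('hinge',(415,143),.135),('baseL',(262,183),0),('baseR',(413,181),0)]:print(nm,onz(d,*p,z).round(3))
E
```

```text
top
(array([260. , 224.9]), [259, 219, 3, 15, 28], array([0.439, 0.192, 0.01 ]))
(array([103.1, 383.3]), [81, 367, 52, 33, 756], array([-0.015,  0.637,  0.01 ]))
scene
(array([90.4,  1.1]), [86, 0, 10, 4, 27], array([ 0.217, -1.919,  0.01 ]))
(array([422.3,   2.3]), [413, 0, 18, 8, 77], array([-0.951, -0.56 ,  0.01 ]))
(array([439.2,   5.9]), [433, 0, 17, 13, 82], array([-0.977, -0.471,  0.01 ]))
(array([114.7,  42. ]), [58, 9, 113, 63, 927], array([ 0.354, -1.467,  0.01 ]))
(array([462.8,  14.9]), [454, 11, 19, 9, 56], array([-0.976, -0.328,  0.01 ]))
(array([485.3,  21.2]), [477, 17, 18, 9, 66], array([-0.995, -0.209,  0.01 ]))
(array([507.1,  27.6]), [498, 24, 20, 8, 63], array([-1.011, -0.096,  0.01 ]))
(array([288. ,  85.4]), [277, 82, 23, 8, 67], array([ 0.056, -0.605,  0.01 ]))
(array([630.3,  96.4]), [619, 89, 21, 16, 147], array([-0.837,  0.545,  0.01 ]))
(array([590.9, 193.3]), [552, 156, 83, 80, 1826], array([-0.188,  0.6  ,  0.01 ]))
(array([317.6, 194.5]), [312, 188, 13, 15, 64], array([ 0.429, -0.11 ,  0.01 ]))
(array([332.3, 212.4]), [324, 208, 18, 11, 79], array([ 0.454, -0.023,  0.01 ]))
(array([362.2, 230.3]), [359, 221, 7, 18, 80], array([0.447, 0.095, 0.01 ]))
(array([387.5, 245.3]), [380, 238, 17, 15, 100], array([0.44 , 0.189, 0.01 ]))
(array([106.4, 338.1]), [0, 282, 198, 118, 1330], array([ 1.167, -0.214,  0.01 ]))
mouthend [0.631 0.171 0.2  ]
handle [ 0.629 -0.076  0.248]
spot [0.555 0.41  0.   ]
brk [ 0.385 -0.43   0.   ]
hinge [ 0.653 -0.246  0.135]
baseL [0.567 0.19  0.   ]
baseR [ 0.571 -0.268  0.   ]
```

View pics/crop0.png

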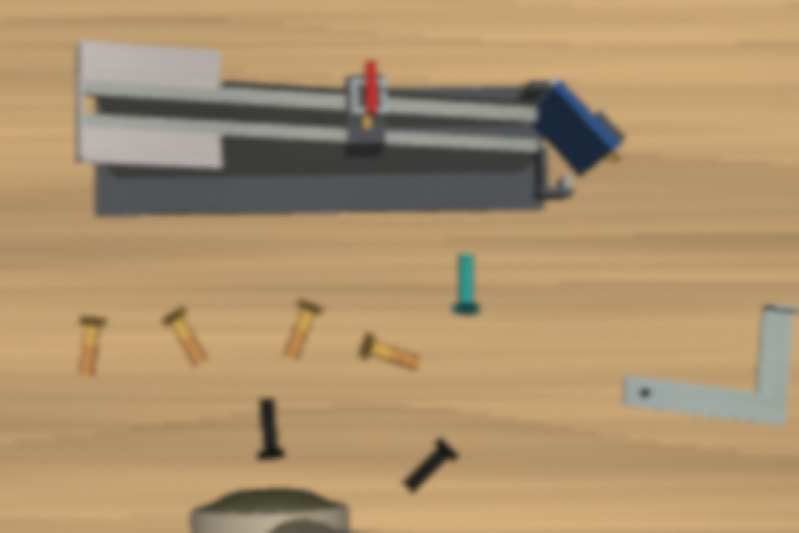

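```bash
cat >> h.py <<'E'
def plan(pos,yaw,pitch=None):
    """turn first (tool rotvec), then shift along the turned tool's axes. pitch: tilt about the tool's y after yaw"""
    s=sense();R0=R.from_euler('xyz',s['orientation'])
    R1=R.from_euler('xyz',[np.pi,0,yaw])
    if pitch: R1=R1*R.from_rotvec([0,pitch,0])
    rv=(R0.inv()*R1).as_rotvec();d=np.array(pos)-s['eef_pos']
    print('t',round(s['t'],2),'at',s['eef_pos'].round(4),'rpy',s['orientation'].round(3),'| turn',rv.round(3),'then shift',R1.inv().apply(d).round(4),'| shift-first',R0.inv().apply(d).round(4))
E
python3 -m inch '[[1,[0.027,-0.030,-0.006],[0,0,0]],[1,[0.027,-0.030,-0.006],[0,0,0]],[1,[0.027,-0.030,-0.006],[0,0,0]],[1,[0.027,-0.030,-0.006],[0,0,0]],[1,[0.027,-0.030,-0.006],[0,0,0]],[1,[0.027,-0.030,-0.006],[0,0,0]],[1,[0.027,-0.030,-0.006],[0,0,0]],[1,[0.027,-0.030,-0.006],[0,0,0]],[1,[0.027,-0.030,-0.006],[0,0,0]],[1,[0.027,-0.030,-0.006],[0,0,0]]]' 60
python3 -m inch '[[1,[0.027,-0.030,-0.006],[0,0,0]],[1,[0.027,-0.030,-0.006],[0,0,0]],[1,[0.027,-0.030,-0.006],[0,0,0]],[1,[0.027,-0.030,-0.006],[0,0,0]],[1,[0.027,-0.030,-0.006],[0,0,0]],[1,[0.027,-0.030,-0.006],[0,0,0]],[1,[0,0,0],[0,0,-0.14]],[1,[0,0,0],[0,0,-0.14]],[1,[0,0,0],[0,0,-0.14]],[1,[0,0,0],[0,0,-0.14]]]'
python3 -m inch '[[1,[0,0,0],[0,0,-0.14]],[1,[0,0,0],[0,0,-0.14]],[1,[0,0,0],[0,0,-0.14]],[1,[0,0,0],[0,0,-0.14]],[1,[0,0,0],[0,0,-0.14]],[1,[0,0,0],[0,0,0]],[1,[0,0,0],[0,0,0]],[1,[0,0,0],[0,0,0]],[1,[0,0,0],[0,0,0]],[1,[0,0,0],[0,0,0]]]'
python3 - <<'E'
from h import *
d=snap('wrist','w1.png');print(d['xyz'],d['attitude'],d['K'][0,0]);plan([.44,.04,.3],1.57)
m,o=bolts(d)
for x in o: print(x)
E
```

```text
t: 1.1
eef_pos: [0.3228, -0.1755, 0.2626]
orientation: [-3.141, 0.0, 0.244]
ft_force: [0.4, -0.3, -0.5]
width: 0.0856
grasp_force: 0.0
t: 2.1
eef_pos: [0.4359, 0.037, 0.2981]
orientation: [-3.141, 0.001, 0.811]
ft_force: [-0.1, -0.7, 0.5]
width: 0.0855
grasp_force: 0.0
t: 3.1
eef_pos: [0.4361, 0.0368, 0.2984]
orientation: [-3.142, -0.0, 1.504]
ft_force: [-0.3, -1.0, -0.5]
width: 0.0856
grasp_force: 0.0
[0.4417963  0.10422716 0.46831844] [-0.26719459 -0.00069748 -0.06598814] 290.8639423972124
t 3.15 at [0.4361 0.0368 0.2984] rpy [-3.141 -0.     1.504] | turn [-0.    -0.    -0.066] then shift [ 0.0032  0.0039 -0.0016] | shift-first [ 0.0035  0.0037 -0.0016]
(array([347.8, 207.1]), [335, 200, 19, 16, 97], array([ 0.475, -0.028,  0.01 ]))
(array([325.6, 245.5]), [317, 237, 18, 32, 166], array([ 0.434, -0.093,  0.01 ]))
```

View pics/w1.png

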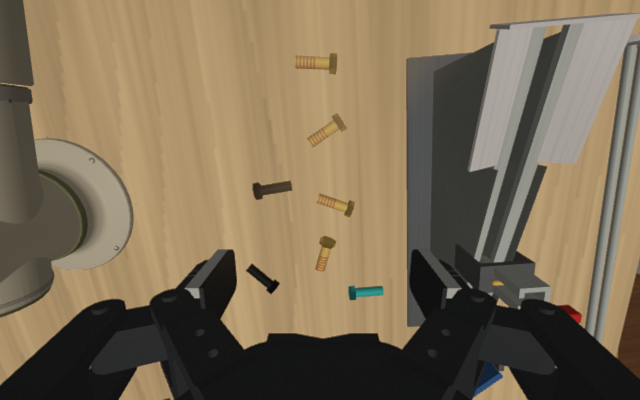

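The wrist view shows four yellow bolts at (316,63), (327,131), (336,204) and (325,253). The black ones are at (272,188) and (263,278), the turquoise one at (366,292), and the dish wings' lower outer corners at (469,171) and (577,163).

```bash
cat >> h.py <<'E'
def boltfit(d,seed,z=0.010,r=32):
    """local: everything far from the local wood colour around seed -> axis, head end by width"""
    im=cv2.cvtColor(d['image'],cv2.COLOR_RGB2LAB).astype(float);u,v=map(int,seed)
    v0,u0=max(v-r,0),max(u-r,0);p=im[v0:v+r,u0:u+r];bg=np.median(p.reshape(-1,3),0)
    q=np.abs(p-bg)*[.5,1,1];m=(q.sum(2)>20).astype(np.uint8)
    n,l,s,c=cv2.connectedComponentsWithStats(m)
    i=min((i for i in range(1,n) if s[i,4]>60),key=lambda i:np.hypot(*(c[i]-[u-u0,v-v0])))
    vv,uu=np.nonzero(l==i);W=np.array([onz(d,a+u0,b+v0,z)[:2] for a,b in zip(uu,vv)])
    (cx,cy),(w,h),ang=cv2.minAreaRect((W*1e4).astype(np.float32))
    th=np.radians(ang+(0 if w>h else 90));a=np.array([np.cos(th),np.sin(th)])
    t=(W-np.array([cx,cy])/1e4)@a;k=(W-np.array([cx,cy])/1e4)@[-a[1],a[0]]
    if np.ptp(k[t<-.02])>np.ptp(k[t>.02]): th+=np.pi
    L,B=max(w,h)/1e4,min(w,h)/1e4
    return np.array([cx,cy])/1e4,np.degrees(th)%360,L,B
E
python3 - <<'E'
from h import *
d=load('wrist')
for s in [(316,63),(327,131),(336,204),(325,253)]: print(boltfit(d,s))
t=load('top')
for a,b in [((305,166.8),(469,171)),((305,126.9),(577,163))]: print(tri(t,a,d,b))
E
```

```text
(array([0.43820288, 0.19074556]), np.float64(356.22583007812506), 0.05786849975585937, 0.02637869567871094)Traceback (most recent call last):
  File "<stdin>", line 3, in <module>
  File "h.py", line 49, in boltfit
    if np.ptp(k[t<-.02])>np.ptp(k[t>.02]): th+=np.pi
       ~~~~~~^^^^^^^^^^^
    return _methods._ptp(a, axis=axis, out=out, **kwargs)
           ~~~~~~~~~~~~~^^^^^^^^^^^^^^^^^^^^^^^^^^^^^^^^^
    umr_maximum(a, axis, None, out, keepdims),
    ~~~~~~~~~~~^^^^^^^^^^^^^^^^^^^^^^^^^^^^^^
ValueError: zero-size array to reduction operation maximum which has no identity
```

```bash
sed -i "s/m=(q.sum(2)>20).astype(np.uint8)/m=cv2.morphologyEx((q.sum(2)>16).astype(np.uint8),cv2.MORPH_CLOSE,np.ones((5,5)))/" h.py
python3 - <<'E'
from h import *
d=load('wrist')
for s in [(316,63),(327,131),(336,204),(325,253)]:
  try: print(boltfit(d,s))
  except Exception as e: print(e)
t=load('top')
for a,b in [((305,166.8),(469,171)),((305,126.9),(577,163))]: print(tri(t,a,d,b))
E
```

```text
(array([0.43748936, 0.19079263]), np.float64(356.22583007812506), 0.05933065185546875, 0.02637869567871094)
(array([0.4444127 , 0.09655679]), np.float64(25.042154312133793), 0.06046931762695312, 0.0262315185546875)
(array([ 0.45427856, -0.02028488]), np.float64(336.5685806274414), 0.060613690185546874, 0.027199224853515624)
(array([ 0.42876528, -0.10796837]), np.float64(68.79508209228516), 0.06573931274414062, 0.027034451293945314)
(array([0.58007072, 0.05013243, 0.18619428]), np.float64(0.0041241483581866325))
(array([0.68550985, 0.05068551, 0.18490759]), np.float64(0.003752161428381409))
```

```bash
python3 -m inch '[[0.5,[0,0,0],[0,0,0.1335]],[0.5,[0,0,0],[0,0,0.1335]],[0.5,[0,0,0],[0,0,0.1335]],[0.5,[0,0,0],[0,0,0.1335]],[0.5,[0,0,0],[0,0,0.1335]],[0.5,[0,0,0],[0,0,0.1335]],[0.5,[0,0,0],[0,0,0.1335]],[0.5,[0,0,0],[0,0,0.1335]],[0.5,[0,0,0.025],[0,0,0]],[0.5,[0,0,0.03],[0,0,0]]]'
python3 - <<'E'
from h import *
plan([.448,.098,.1],0.437)
E
```

```text
t: 4.15
eef_pos: [0.4366, 0.0367, 0.2435]
orientation: [3.14, -0.002, 0.436]
ft_force: [0.9, -0.3, -0.1]
width: 0.0425
grasp_force: 0.0
t 4.15 at [0.4366 0.0367 0.2435] rpy [ 3.14e+00 -2.00e-03  4.36e-01] | turn [ 0.002 -0.002 -0.001] then shift [ 0.0362 -0.0507  0.1435] | shift-first [ 0.0359 -0.051   0.1435]
```

```bash
python3 -m inch '[[0.5,[0.009,-0.0127,0.036],[0,0,0]],[0.5,[0.009,-0.0127,0.036],[0,0,0]],[0.5,[0.009,-0.0127,0.036],[0,0,0]],[0.5,[0.009,-0.0127,0.0355],[0,0,0]],[0.5,[0,0,0.03],[0,0,0]],[0.5,[0,0,0.03],[0,0,0]],[0.5,[0,0,0.017],[0,0,0]],[0.5,[0,0,0.01],[0,0,0]],[0.5,[0,0,0],[0,0,0]],[0.5,[0,0,0],[0,0,0]]]'
python3 -m inch '[[0,[0,0,0],[0,0,0]],[0,[0,0,0],[0,0,0]],[0,[0,0,0],[0,0,0]],[0,[0,0,0],[0,0,0]],[0,[0,0,0],[0,0,0]],[0,[0,0,0],[0,0,0]],[0,[0,0,-0.02],[0,0,0]],[0,[0,0,-0.04],[0,0,0]],[0,[0,0,-0.04],[0,0,0]],[0,[0,0,-0.04],[0,0,0]]]' 60
python3 - <<'E'
from h import *
plan([.633,.108,.25],1.57)
E
```

```text
t: 5.15
eef_pos: [0.4477, 0.098, 0.0136]
orientation: [3.141, -0.001, 0.437]
ft_force: [-0.3, 0.5, 0.6]
width: 0.0426
grasp_force: 0.0
t: 6.15
eef_pos: [0.4468, 0.0981, 0.1545]
orientation: [-3.141, 0.0, 0.437]
ft_force: [0.3, -0.1, 0.2]
width: 0.0
grasp_force: 0.0
t 6.15 at [0.4468 0.0981 0.1545] rpy [-3.141  0.     0.437] | turn [-0.     0.    -1.133] then shift [ 0.0101  0.1862 -0.0955] | shift-first [ 0.1729  0.0697 -0.0955]
```

```bash
python3 -m inch '[[0.5,[0,0,-0.04],[0,0,0]],[0.5,[0,0,-0.04],[0,0,0]],[0.5,[0,0,-0.04],[0,0,0]],[0.5,[0,0,0],[0,0,0]],[0.5,[0,0,0],[0,0,0]],[0.5,[0,0,0],[0,0,0]],[0.5,[0,0,0],[0,0,0]],[0.5,[0,0,0],[0,0,0]],[0.5,[0,0,0],[0,0,0]],[0.5,[0,0,0],[0,0,0]]]'
python3 - <<'E'
from h import *
d=snap('wrist','w2.png');t=snap('top')
for p in [(.4444,.0966),(.4375,.1908),(.4543,-.0203),(.4288,-.108)]: print(proj(d,[*p,.01]), proj(t,[*p,.01]))
plan([.448,.098,.1],0.437)
E
```

```text
t: 7.15
eef_pos: [0.4472, 0.098, 0.2727]
orientation: [-3.141, 0.0, 0.437]
ft_force: [-0.3, -0.8, 0.5]
width: 0.0426
grasp_force: 0.0
[322.81600147 174.44315153] [292.00941969 222.99547712]
[262.74066325 151.69342826] [260.44468898 225.36965581]
[394.47189023 200.65637878] [331.26201903 219.59383858]
[435.14169482 237.34089641] [360.90612009 228.12896123]
t 7.25 at [0.4472 0.0981 0.2728] rpy [-3.141  0.     0.437] | turn [-0.  0. -0.] then shift [0.0007 0.0004 0.1728] | shift-first [0.0007 0.0004 0.1728]
```

View pics/w2.png

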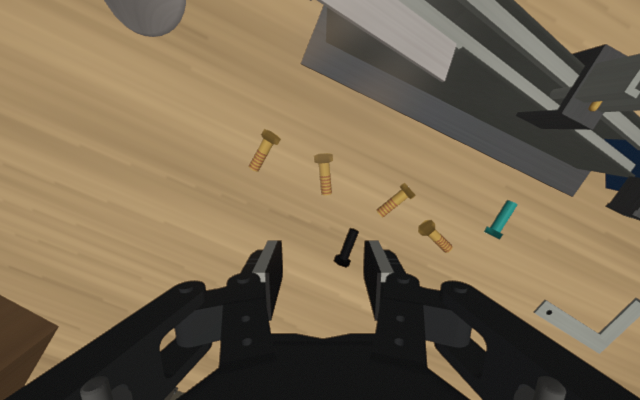

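The bolts are where they were, with B at (323,174), so the jaws were still closing when I lifted. I'll retry with a full second to close.

```bash
python3 -m inch '[[0.5,[0.0002,0,0.04],[0,0,0]],[0.5,[0,0,0.04],[0,0,0]],[0.5,[0,0,0.04],[0,0,0]],[0.5,[0,0,0.04],[0,0,0]],[0.5,[0,0,0.04],[0,0,0]],[0.5,[0,0,0.03],[0,0,0]],[0.5,[0,0,0.02],[0,0,0]],[0.5,[0,0,0.0115],[0,0,0]],[0.5,[0,0,0],[0,0,0]],[0.5,[0,0,0],[0,0,0]]]'
python3 -m inch '[[0,[0,0,0],[0,0,0]],[0,[0,0,0],[0,0,0]],[0,[0,0,0],[0,0,0]],[0,[0,0,0],[0,0,0]],[0,[0,0,0],[0,0,0]],[0,[0,0,0],[0,0,0]],[0,[0,0,0],[0,0,0]],[0,[0,0,0],[0,0,0]],[0,[0,0,0],[0,0,0]],[0,[0,0,0],[0,0,0]]]' 60
```

```text
t: 8.25
eef_pos: [0.4477, 0.0981, 0.0117]
orientation: [3.141, -0.0, 0.437]
ft_force: [-0.1, -0.4, 0.9]
width: 0.0428
grasp_force: 0.0
t: 9.25
eef_pos: [0.4474, 0.0981, 0.0114]
orientation: [-3.142, -0.0, 0.437]
ft_force: [-0.4, -0.8, 0.5]
width: -0.0002
grasp_force: 0.0
```

```bash
python3 - <<'E'
from h import *
d=snap('wrist','w3.png')
for p in [(.4444,.0966),(.4375,.1908),(.4543,-.0203)]: print(proj(d,[*p,.01]))
print(proj(d,sense()['eef_pos']))
E
```

```text
[322.93382123 242.46948719]
[176.50955315 190.4655099 ]
[487.22919701 298.83788064]
[322.67551723 238.33633245]
```

View pics/w3.png

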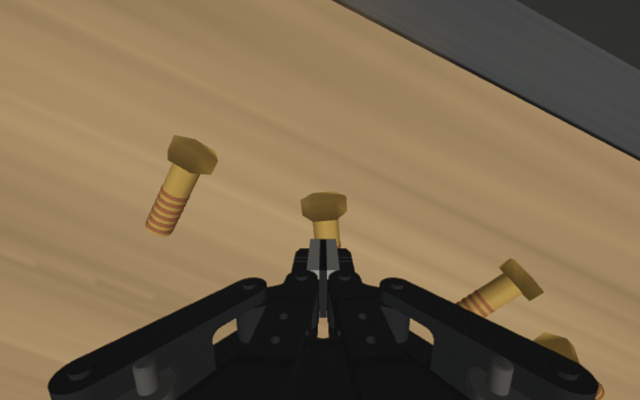

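The jaws closed at (323,240), above the shank of B, which is unmoved with its head at (324,207). So the tips stand higher than I reckoned. I'll check how high.

```bash
python3 - <<'E'
from h import *
d=load('wrist');s=sense();R0=R.from_euler('xyz',s['orientation'])
for z in (.008,0,-.008,-.016,-.024):
  print(z,[proj(d,s['eef_pos']+R0.apply([x,0,z])).round(1).tolist() for x in (.011,0,-.011)])
print(tip_reach)
E
python3 -m inch '[[0.5,[0,0,0],[0,0,0]],[0.5,[0,0,0],[0,0,0]],[0.5,[0,0,0],[0,0,0]],[0.5,[0,0,0],[0,0,0]],[0.5,[0,0,0],[0,0,0]],[0.5,[0,0,0],[0,0,0]],[0.5,[0,0,0.003],[0,0,0]],[0.5,[0,0,0],[0,0,0]],[0.5,[0,0,0.003],[0,0,0]],[0.5,[0,0,0],[0,0,0]]]'
```

```text
0.008 [[322.7, 217.7], [322.7, 233.7], [322.7, 249.3]]
0 [[322.7, 221.6], [322.7, 238.3], [322.7, 254.5]]
-0.008 [[322.7, 226.0], [322.7, 243.4], [322.7, 260.1]]
-0.016 [[322.7, 230.7], [322.7, 248.8], [322.7, 266.3]]
-0.024 [[322.7, 236.0], [322.7, 254.8], [322.7, 273.0]]
0.008
t: 10.3
eef_pos: [0.4472, 0.0981, 0.0051]
orientation: [-3.141, 0.001, 0.437]
ft_force: [0.3, 0.1, 0.1]
width: 0.043
grasp_force: 0.0
```

```bash
python3 -m inch '[[0.5,[0,0,0.002],[0,0,0]],[0.5,[0,0,0],[0,0,0]],[0.5,[0,0,0.002],[0,0,0]],[0.5,[0,0,0],[0,0,0]],[0,[0,0,0],[0,0,0]],[0,[0,0,0],[0,0,0]],[0,[0,0,0],[0,0,0]],[0,[0,0,0],[0,0,0]],[0,[0,0,0],[0,0,0]],[0,[0,0,0],[0,0,0]]]' 40
```

```text
t: 11.3
eef_pos: [0.4474, 0.0982, 0.0015]
orientation: [-3.142, -0.0, 0.437]
ft_force: [-0.3, -1.2, -0.6]
width: 0.0002
grasp_force: 0.0
```

```bash
python3 - <<'E'
from h import *
d=snap('scene');p=proj(d,sense()['eef_pos']);print(p, proj(d,[.4444,.0966,.01]))
u,v=map(int,p);im=d['image'][v-45:v+35,u-50:u+50]
a=cv2.resize(im,None,fx=5,fy=5,interpolation=2)
w=snap('wrist')['image'][160:360,220:440];b=cv2.resize(w,None,fx=1.3,fy=1.3)
c=np.zeros((400,786,3),np.uint8);c[:,:500]=a;c[:b.shape[0],500:]=b
cv2.imwrite('pics/s3.png',c[:,:,::-1])
E
```

```text
[362.67212904 232.42592591] [363.05082985 230.07327014]
```

View pics/s3.png

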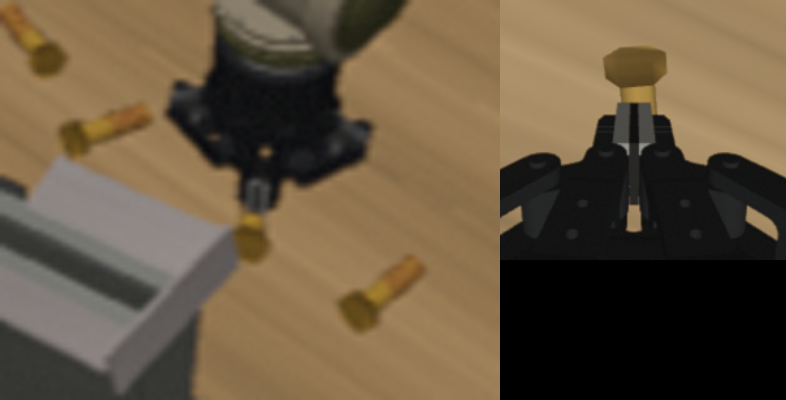

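The scene crop shows the jaw tips at crop (257,205), about 4 px (12–15 mm) above where the reported TCP projects, so they stand well behind the TCP. I'll go lower in steps and watch the force.

```bash
python3 -m inch '[[0.5,[0,0,0],[0,0,0]],[0.5,[0,0,0],[0,0,0]],[0.5,[0,0,0],[0,0,0]],[0.5,[0,0,0],[0,0,0]],[0.5,[0,0,0],[0,0,0]],[0.5,[0,0,0.003],[0,0,0]],[0.5,[0,0,0],[0,0,0]],[0.5,[0,0,0.003],[0,0,0]],[0.5,[0,0,0.003],[0,0,0]],[0.5,[0,0,0],[0,0,0]]]' 40
python3 -m inch '[[0,[0,0,0],[0,0,0]],[0,[0,0,0],[0,0,0]],[0,[0,0,0],[0,0,0]],[0,[0,0,0],[0,0,0]],[0,[0,0,0],[0,0,0]],[0,[0,0,0],[0,0,0]],[0,[0,0,0],[0,0,0]],[0,[0,0,0],[0,0,0]],[0,[0,0,0],[0,0,0]],[0,[0,0,0],[0,0,0]]]'
```

```text
t: 12.4
eef_pos: [0.4472, 0.0982, -0.008]
orientation: [-3.141, 0.001, 0.437]
ft_force: [-0.3, 0.4, -0.4]
width: 0.0429
grasp_force: 0.0
t: 13.4
eef_pos: [0.4474, 0.0982, -0.0076]
orientation: [-3.142, -0.0, 0.437]
ft_force: [0.1, 0.2, -0.3]
width: 0.0
grasp_force: 0.0
```

```bash
python3 -m inch '[[0.5,[0,0,0],[0,0,0]],[0.5,[0,0,0],[0,0,0]],[0.5,[0,0,0],[0,0,0]],[0.5,[0,0,0],[0,0,0]],[0.5,[0,0,0],[0,0,0]],[0.5,[0,0,0.003],[0,0,0]],[0.5,[0,0,0],[0,0,0]],[0.5,[0,0,0.003],[0,0,0]],[0.5,[0,0,0.002],[0,0,0]],[0.5,[0,0,0],[0,0,0]]]' 40
python3 -m inch '[[0,[0,0,0],[0,0,0]],[0,[0,0,0],[0,0,0]],[0,[0,0,0],[0,0,0]],[0,[0,0,0],[0,0,0]],[0,[0,0,0],[0,0,0]],[0,[0,0,0],[0,0,0]],[0,[0,0,0],[0,0,0]],[0,[0,0,0],[0,0,0]],[0,[0,0,0],[0,0,0]],[0,[0,0,0],[0,0,0]]]'
python3 - <<'E'
from h import *
d=snap('scene');p=proj(d,sense()['eef_pos']);print(p)
u,v=map(int,p);im=d['image'][v-55:v+25,u-50:u+50]
a=cv2.resize(im,None,fx=5,fy=5,interpolation=2)
w=snap('wrist')['image'][160:360,220:440];b=cv2.resize(w,None,fx=1.3,fy=1.3)
c=np.zeros((400,786,3),np.uint8);c[:,:500]=a;c[:b.shape[0],500:]=b
cv2.imwrite('pics/s4.png',c[:,:,::-1])
E
```

```text
t: 14.4
eef_pos: [0.4472, 0.0981, -0.0159]
orientation: [-3.141, 0.001, 0.437]
ft_force: [0.9, -0.1, 0.6]
width: 0.0423
grasp_force: 0.0
t: 15.4
eef_pos: [0.4475, 0.0982, -0.0155]
orientation: [3.141, -0.0, 0.437]
ft_force: [-0.2, 0.2, 4.5]
width: 0.0115
grasp_force: 37.1
[362.27704654 235.35396407]
```

View pics/s4.png

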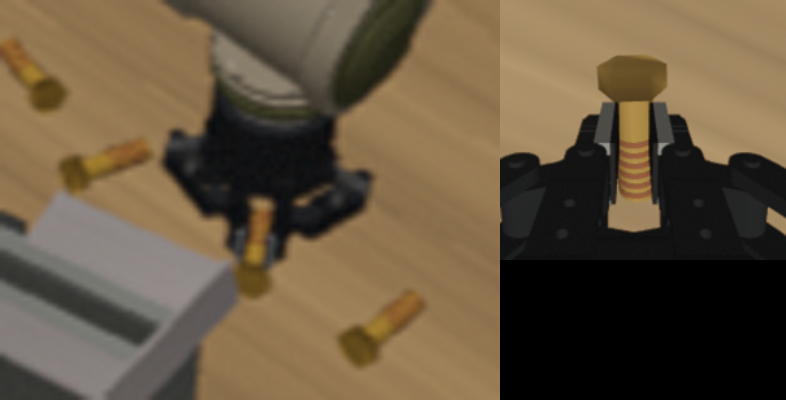

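Now the jaws pinch only the top of the shank (width 11.5 mm), so the tips are about 30 mm behind the reported TCP. I'll go 10 mm lower and regrip.

```bash
python3 -m inch '[[0.5,[0,0,0],[0,0,0]],[0.5,[0,0,0],[0,0,0]],[0.5,[0,0,0],[0,0,0]],[0.5,[0,0,0],[0,0,0]],[0.5,[0,0,0],[0,0,0]],[0.5,[-0.003,0,0.003],[0,0,0]],[0.5,[0,0,0.003],[0,0,0]],[0.5,[0,0,0.003],[0,0,0]],[0.5,[0,0,0],[0,0,0]],[0.5,[0,0,0],[0,0,0]]]' 60
python3 -m inch '[[0,[0,0,0],[0,0,0]],[0,[0,0,0],[0,0,0]],[0,[0,0,0],[0,0,0]],[0,[0,0,0],[0,0,0]],[0,[0,0,0],[0,0,0]],[0,[0,0,0],[0,0,0]],[0,[0,0,0],[0,0,0]],[0,[0,0,0],[0,0,0]],[0,[0,0,0],[0,0,0]],[0,[0,0,0],[0,0,0]]]'
```

```text
t: 16.5
eef_pos: [0.4447, 0.0969, -0.0247]
orientation: [-3.141, 0.0, 0.437]
ft_force: [0.8, -0.5, 1.1]
width: 0.0429
grasp_force: 0.0
t: 17.5
eef_pos: [0.4448, 0.0969, -0.0244]
orientation: [3.141, -0.0, 0.437]
ft_force: [-1.9, -0.6, 5.7]
width: 0.014
grasp_force: 59.3
```

```bash
python3 -m inch '[[0.5,[0,0,0],[0,0,0]],[0.5,[0,0,0],[0,0,0]],[0.5,[0,0,0],[0,0,0]],[0.5,[0,0,0],[0,0,0]],[0.5,[0,0,0],[0,0,0]],[0.5,[0,0,0.002],[0,0,0]],[0.5,[0,0,0.002],[0,0,0]],[0.5,[0,0,0.002],[0,0,0]],[0.5,[0,0,0],[0,0,0]],[0.5,[0,0,0],[0,0,0]]]' 60
python3 -m inch '[[0,[0,0,0],[0,0,0]],[0,[0,0,0],[0,0,0]],[0,[0,0,0],[0,0,0]],[0,[0,0,0],[0,0,0]],[0,[0,0,0],[0,0,0]],[0,[0,0,0],[0,0,0]],[0,[0,0,0],[0,0,0]],[0,[0,0,0],[0,0,0]],[0,[0,0,0],[0,0,0]],[0,[0,0,0],[0,0,0]]]'
python3 - <<'E'
from h import *
d=snap('scene');p=proj(d,[.4444,.0966,.01]);print(p)
u,v=map(int,p);im=d['image'][v-45:v+35,u-50:u+50]
a=cv2.resize(im,None,fx=5,fy=5,interpolation=2)
w=snap('wrist')['image'][160:360,220:440];b=cv2.resize(w,None,fx=1.3,fy=1.3)
c=np.zeros((400,786,3),np.uint8);c[:,:500]=a;c[:b.shape[0],500:]=b
cv2.imwrite('pics/s5.png',c[:,:,::-1])
E
```

```text
t: 18.5
eef_pos: [0.4446, 0.0969, -0.0307]
orientation: [-3.142, 0.0, 0.437]
ft_force: [1.0, -0.8, 1.2]
width: 0.0429
grasp_force: 0.0
t: 19.5
eef_pos: [0.447, 0.0966, -0.0285]
orientation: [3.138, -0.005, 0.437]
ft_force: [-0.8, -0.5, 26.5]
width: 0.014
grasp_force: 66.0
[363.05082985 230.07327014]
```

View pics/s5.png

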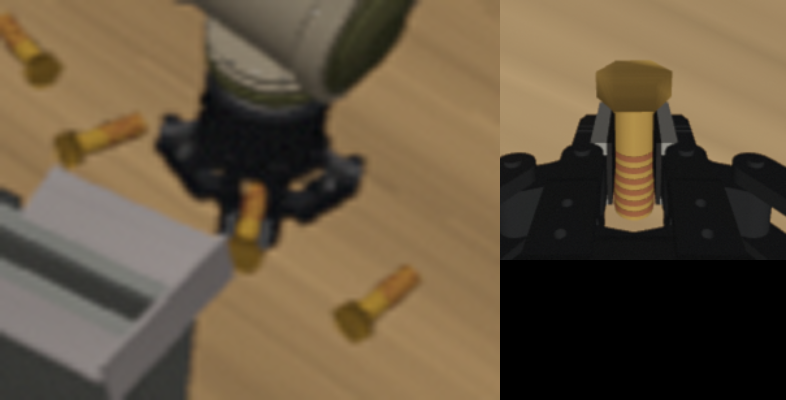

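That works: 26 N up means the tips are touching the bench at TCP z about -0.029, and the width reads about 2 mm low. The working relation is bolt axis = TCP z + 0.037 here, so a grasp height of -0.024 suits the others. I'll lift and turn now.

```bash
python3 -m inch '[[0,[0,0,-0.01],[0,0,0]],[0,[0,0,-0.04],[0,0,0]],[0,[0,0,-0.045],[0,0,0]],[0,[0,0,-0.045],[0,0,0]],[0,[0,0,-0.045],[0,0,0]],[0,[0,0,-0.045],[0,0,-0.13]],[0,[0,0,-0.01],[0,0,-0.145]],[0,[0,0,0],[0,0,-0.145]],[0,[0,0,0],[0,0,-0.145]],[0,[0,0,0],[0,0,-0.145]]]'
python3 -m inch '[[0,[0,0,0],[0,0,-0.145]],[0,[0,0,0],[0,0,-0.145]],[0,[0,0,0],[0,0,-0.133]],[0,[0.002,0.038,0],[0,0,0]],[0,[0.002,0.038,0],[0,0,0]],[0,[0.002,0.038,0],[0,0,0]],[0,[0.002,0.038,0],[0,0,0]],[0,[0.003,0.036,0],[0,0,0]],[0,[0,0,0],[0,0,0]],[0,[0,0,0],[0,0,0]]]'
python3 - <<'E'
from h import *
d=snap('wrist','w6.png');snap('scene');snap('top');plan([.633,.108,.176],1.571)
for p in [(.4375,.1908),(.4543,-.0203),(.4288,-.108)]: print(proj(d,[*p,.01]))
E
```

```text
t: 20.6
eef_pos: [0.4442, 0.0969, 0.2093]
orientation: [-3.141, 0.0, 1.153]
ft_force: [0.8, 0.4, -0.8]
width: 0.0139
grasp_force: 58.8
t: 21.6
eef_pos: [0.6324, 0.1077, 0.2083]
orientation: [-3.139, -0.0, 1.57]
ft_force: [-0.8, -0.8, -0.7]
width: 0.0138
grasp_force: 59.0
t 21.75 at [0.6318 0.1078 0.2098] rpy [-3.141 -0.     1.57 ] | turn [-0.    -0.    -0.001] then shift [0.0002 0.0012 0.0338] | shift-first [0.0002 0.0012 0.0338]
[160.36727904 111.66139892]
[194.57859844 269.88794012]
[184.24145333 323.54758019]
```

View pics/w6.png

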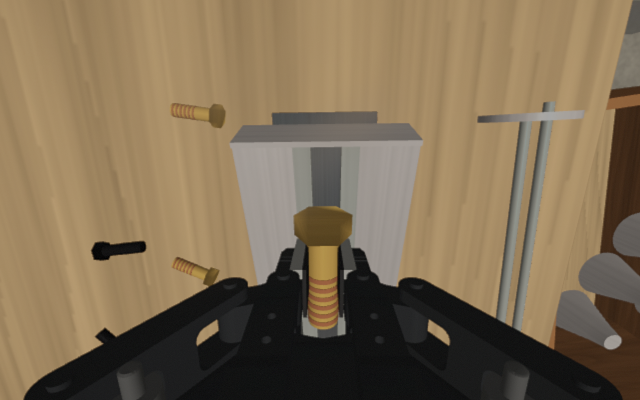

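Bolt B is held at (323,270) over the slot, whose centre is at column 326, so it needs +2 mm in x. Bolt A has been knocked to (198,114), while C is still at (195,270). I'll lower and release.

```bash
python3 -m inch '[[0,[0,0.002,0.01],[0,0,0]],[0,[0,0,0.01],[0,0,0]],[0,[0,0,0.008],[0,0,0]],[0,[0,0,0.006],[0,0,0]],[0,[0,0,0],[0,0,0]],[0,[0,0,0],[0,0,0]],[0.4,[0,0,0],[0,0,0]],[0.4,[0,0,0],[0,0,0]],[0.4,[0,0,0],[0,0,0]],[0.4,[0,0,0],[0,0,0]]]'
python3 -m inch '[[0.4,[0,0,0],[0,0,0]],[0.4,[0,0,0],[0,0,0]],[0.4,[0,0,-0.02],[0,0,0]],[0.4,[0,0,-0.03],[0,0,0]],[0.4,[0,0,-0.03],[0,0,0]],[0.4,[0,0,-0.04],[0,0,0]],[0.5,[0,-0.04,0],[0,0,0]],[0.5,[0,-0.04,0],[0,0,0]],[0.5,[0,-0.04,0],[0,0,0]],[0.5,[0,-0.04,0],[0,0,0]]]'
python3 - <<'E'
from h import *
w=snap('wrist')['image'];s=snap('scene')['image'][170:290,215:375]
c=np.zeros((400,800,3),np.uint8);c[:,:400]=w[:,:640][:,120:520];c[:300,400:]=cv2.resize(s,None,fx=2.5,fy=2.5,interpolation=2)
cv2.imwrite('pics/c7.png',c[:,:,::-1])
E
```

```text
t: 22.75
eef_pos: [0.6348, 0.1077, 0.1757]
orientation: [3.141, 0.0, 1.57]
ft_force: [0.6, 0.7, 0.9]
width: 0.0339
grasp_force: 0.0
t: 23.75
eef_pos: [0.473, 0.1078, 0.2954]
orientation: [3.141, 0.0, 1.57]
ft_force: [1.1, 0.3, 0.7]
width: 0.043
grasp_force: 0.0
```

View pics/c7.png

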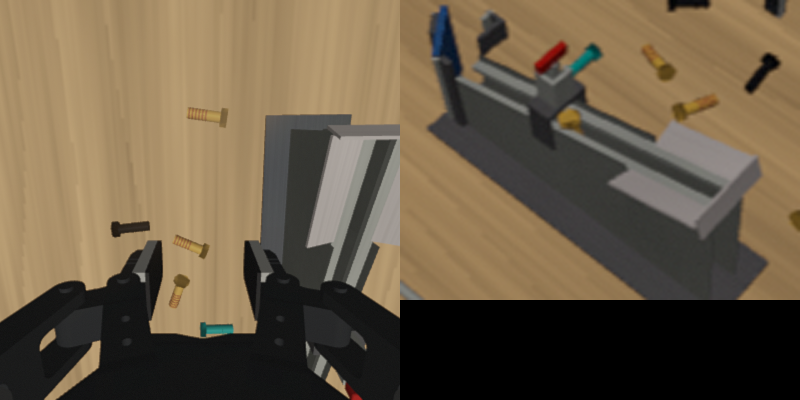

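The bolt hangs head up at the pin (right crop, 570,120). The wrist view shows A at (327,116), C at (310,245) and D at (298,290).

```bash
python3 - <<'E'
from h import *
d=load('wrist')
for s in [(328,116),(311,245),(299,290)]:
  try: print(boltfit(d,s))
  except Exception as e: print(e)
c,th=boltfit(d,(328,116))[:2];a=np.radians(th);plan([*(c+.004*np.array([np.cos(a),np.sin(a)])),.1],a%np.pi)
E
```

```text
(array([0.48169521, 0.1921499 ]), np.float64(346.47940826416016), 0.060582037353515625, 0.026431304931640625)
(array([ 0.45533647, -0.01885629]), np.float64(331.73348236083984), 0.061782781982421875, 0.02668199462890625)
(array([ 0.4279085 , -0.10713047]), np.float64(65.31328582763672), 0.06784728393554687, 0.026986248779296874)
t 23.85 at [0.4708 0.1083 0.2964] rpy [ 3.141 -0.     1.571] | turn [ 0.     0.    -1.335] then shift [0.005  0.0841 0.1964] | shift-first [0.0829 0.0147 0.1964]
```

```bash
python3 -m inch '[[0.5,[0,0,0.016],[0,0,-0.14]],[0.5,[0,0,0.016],[0,0,-0.14]],[0.5,[0,0,0.016],[0,0,-0.14]],[0.5,[0,0,0.016],[0,0,-0.14]],[0.5,[0,0,0.016],[0,0,-0.14]],[0.5,[0,0,0.016],[0,0,-0.14]],[0.5,[0,0,0.016],[0,0,-0.14]],[0.5,[0,0,0.016],[0,0,-0.14]],[0.5,[0,0,0.016],[0,0,-0.14]],[0.5,[0,0,0.016],[0,0,-0.14]]]'
python3 - <<'E'
from h import *
plan([.4825,.192,-.024],2.967)
d=snap('wrist'); print(proj(d,[.4817,.1921,.01]))
m=proj(d,[.4817,.1921,.01])
try: print(boltfit(d,m,r=45))
except Exception as e: print(e)
E
```

```text
t: 24.85
eef_pos: [0.4753, 0.1078, 0.1348]
orientation: [3.142, 0.001, 2.976]
ft_force: [0.0, -0.4, -1.0]
width: 0.0427
grasp_force: 0.0
t 24.85 at [0.4753 0.1078 0.1348] rpy [3.142e+00 1.000e-03 2.976e+00] | turn [0.    0.001 0.009] then shift [0.0075 0.0842 0.1588] | shift-first [0.0069 0.0842 0.1588]
[403.32802696 183.23518922]
(array([0.48255352, 0.19037823]), np.float64(350.5349502563476), 0.061866485595703125, 0.02779144287109375)
```

Confirmed: A is at (0.482, 0.191), axis 350°.

```bash
python3 -m inch '[[0.5,[0.002,0.028,0.02],[0,0,0]],[0.5,[0.002,0.028,0.03],[0,0,0]],[0.5,[0.003,0.027,0.03],[0,0,0]],[0.5,[0,0,0.03],[0,0,0]],[0.5,[0,0,0.025],[0,0,0]],[0.5,[0,0,0.015],[0,0,0]],[0.5,[0,0,0.008],[0,0,0]],[0.5,[0,0,0],[0,0,0]],[0,[0,0,0],[0,0,0]],[0,[0,0,0],[0,0,0]]]' 60
python3 -m inch '[[0,[0,0,0],[0,0,0]],[0,[0,0,0],[0,0,0]],[0,[0,0,0],[0,0,0]],[0,[0,0,0],[0,0,0]],[0,[0,0,0],[0,0,0]],[0,[0,0,0],[0,0,0]],[0,[0,0,0],[0,0,0]],[0,[0,0,0],[0,0,0]],[0,[0,0,0],[0,0,0]],[0,[0,0,0],[0,0,0]]]'
```

```text
t: 25.9
eef_pos: [0.4827, 0.1909, -0.0216]
orientation: [3.141, 0.002, 2.969]
ft_force: [0.7, -0.2, 5.1]
width: 0.0144
grasp_force: 26.9
t: 26.9
eef_pos: [0.4827, 0.1909, -0.0216]
orientation: [3.141, 0.002, 2.97]
ft_force: [0.2, 0.1, 7.7]
width: 0.0134
grasp_force: 58.8
```

```bash
python3 -m inch '[[0,[0,0,-0.01],[0,0,0]],[0,[0,0,-0.04],[0,0,0]],[0,[0,0,-0.04],[0,0,0]],[0,[0,0,-0.04],[0,0,0.14]],[0,[0,0,-0.04],[0,0,0.14]],[0,[0,0,-0.04],[0,0,0.14]],[0,[0,0,-0.022],[0,0,0.14]],[0,[0,0,0],[0,0,0.14]],[0,[0,0,0],[0,0,0.14]],[0,[0,0,0],[0,0,0.14]]]'
python3 -m inch '[[0,[0,0,0],[0,0,0.14]],[0,[0,0,0],[0,0,0.14]],[0,[0,0,0],[0,0,0.14]],[0,[-0.016,0.03,0],[0,0,0]],[0,[-0.016,0.03,0],[0,0,0]],[0,[-0.017,0.03,0],[0,0,0]],[0,[-0.017,0.03,0],[0,0,0]],[0,[-0.017,0.03,0],[0,0,0]],[0,[0,0,0],[0,0,0]],[0,[0,0,0],[0,0,0]]]'
python3 - <<'E'
from h import *
d=snap('wrist','w8.png');plan([.634,.108,.176],1.571)
E
```

```text
t: 27.9
eef_pos: [0.4815, 0.1908, 0.2101]
orientation: [3.141, 0.0, 1.984]
ft_force: [0.3, -0.0, -1.1]
width: 0.0133
grasp_force: 58.7
t: 28.9
eef_pos: [0.6316, 0.1074, 0.2093]
orientation: [-3.14, -0.0, 1.569]
ft_force: [0.2, 0.6, -0.0]
width: 0.0135
grasp_force: 59.0
t 28.95 at [0.6312 0.108  0.2096] rpy [-3.141 -0.     1.57 ] | turn [-0.001 -0.    -0.001] then shift [0.     0.0028 0.0336] | shift-first [0.     0.0028 0.0336]
```

View pics/w8.png

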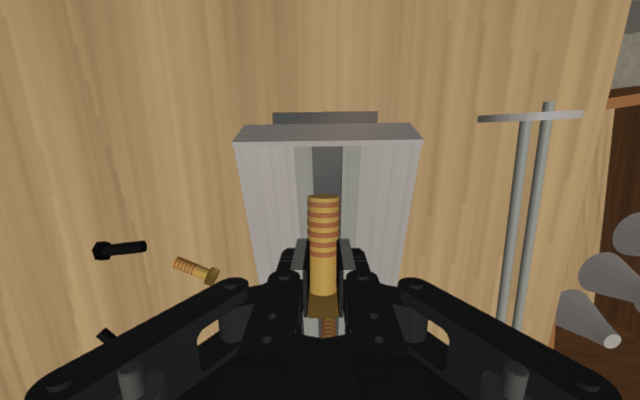

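Bolt A is held tip-up-slope at (323,245) and aligned with the slot. There is something threaded below it at (326,327), so I'll check that before releasing.

```bash
python3 - <<'E'
from h import *
w=load('wrist');print(onz(w,326,327,.19),onz(w,326,327,.24))
s=snap('scene')['image'][170:290,215:375];t=snap('top')['image'][110:200,240:440]
c=np.zeros((500,800,3),np.uint8);c[:300,:400]=cv2.resize(s,None,fx=2.5,fy=2.5,interpolation=2);c[:180,400:]=cv2.resize(t,None,fx=2,fy=2)
x=w['image'][240:350,270:390];c[190:465,420:720]=cv2.resize(x,None,fx=2.5,fy=2.5)
cv2.imwrite('pics/c9.png',c[:,:,::-1])
E
```

```text
[0.63551256 0.02650705 0.19      ] [0.63488988 0.06574047 0.24      ]
```

View pics/c9.png

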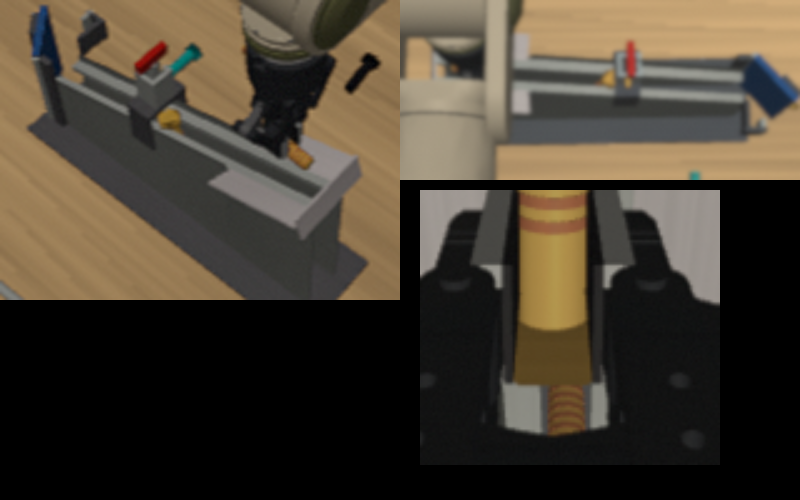

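That is only the queued bolt's shank seen down the slot; the dish is empty. I'll lower and release.

```bash
python3 -m inch '[[0,[0,0.003,0.01],[0,0,0]],[0,[0,0,0.01],[0,0,0]],[0,[0,0,0.008],[0,0,0]],[0,[0,0,0.006],[0,0,0]],[0,[0,0,0],[0,0,0]],[0,[0,0,0],[0,0,0]],[0.4,[0,0,0],[0,0,0]],[0.4,[0,0,0],[0,0,0]],[0.4,[0,0,0],[0,0,0]],[0.4,[0,0,0],[0,0,0]]]'
python3 -m inch '[[0.4,[0,0,0],[0,0,0]],[0.4,[0,0,0],[0,0,0]],[0.4,[0,0,-0.02],[0,0,0]],[0.4,[0,0,-0.03],[0,0,0]],[0.4,[0,0,-0.03],[0,0,0]],[0.4,[0,0,-0.04],[0,0,0]],[0.5,[-0.03,-0.035,0],[0,0,0]],[0.5,[-0.03,-0.035,0],[0,0,0]],[0.5,[-0.03,-0.035,0],[0,0,0]],[0.5,[-0.03,-0.035,0],[0,0,0]]]'
python3 -m inch '[[0.5,[0,-0.028,0],[0,0,0.14]],[0.5,[-0.009,0,0],[0,0,0.14]],[0.5,[-0.009,0,0],[0,0,0.14]],[0.5,[0,0,0],[0,0,0]],[0.5,[0,0,0],[0,0,0]],[0.5,[0,0,0],[0,0,0]],[0.5,[0,0,0],[0,0,0]],[0.5,[0,0,0],[0,0,0]],[0.5,[0,0,0],[0,0,0]],[0.5,[0,0,0],[0,0,0]]]'
python3 - <<'E'
from h import *
w=snap('wrist');s=snap('scene')['image'][170:290,215:375]
c=np.zeros((400,800,3),np.uint8);c[:,:400]=w['image'][:,120:520];c[:300,400:]=cv2.resize(s,None,fx=2.5,fy=2.5,interpolation=2)
cv2.imwrite('pics/c10.png',c[:,:,::-1])
print(proj(w,[.4553,-.0188,.01]),proj(w,[.4283,-.1075,.01]));plan([.4553,-.0188,-.024],2.7)
for p in [(.4553,-.0188),(.4283,-.1075)]:
  try: print(boltfit(w,proj(w,[*p,.01])))
  except Exception as e: print(e)
E
```

```text
t: 30.05
eef_pos: [0.635, 0.1077, 0.1756]
orientation: [3.141, -0.0, 1.57]
ft_force: [-0.6, -0.3, 0.3]
width: 0.0343
grasp_force: 0.0
t: 31.05
eef_pos: [0.4932, -0.013, 0.2954]
orientation: [3.141, 0.0, 1.57]
ft_force: [0.6, -0.5, 0.0]
width: 0.043
grasp_force: 0.0
t: 32.05
eef_pos: [0.463, -0.0296, 0.2954]
orientation: [-3.142, -0.0, 1.15]
ft_force: [0.1, 0.6, -0.3]
width: 0.0426
grasp_force: 0.0
[314.57622025 165.65354561] [321.94310061 221.44565156]
t 32.15 at [ 0.463  -0.0297  0.2954] rpy [-3.142 -0.     1.15 ] | turn [-0.   -0.   -1.55] then shift [0.0116 0.0065 0.3194] | shift-first [ 0.0068 -0.0115  0.3194]
(array([ 0.45395205, -0.01976413]), np.float64(335.958740234375), 0.059639532470703124, 0.02665848388671875)
(array([ 0.42823242, -0.10821338]), np.float64(66.34344482421875), 0.06432752075195312, 0.026121563720703126)
```

View pics/c10.png

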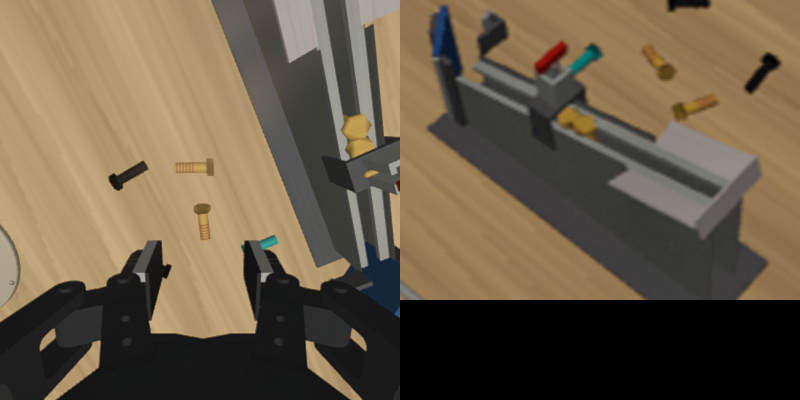

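Two bolts are queued head up at the pin (right crop, 578,123). D is next, at (0.428, -0.108), 67°, and the tool is already nearly aligned.

```bash
python3 -m inch '[[0.43,[-0.021,0,0.04],[0,0,-0.02]],[0.43,[-0.021,0,0.04],[0,0,0]],[0.43,[-0.021,0,0.04],[0,0,0]],[0.43,[-0.021,0,0.04],[0,0,0]],[0.43,[0,0,0.045],[0,0,0]],[0.43,[0,0,0.045],[0,0,0]],[0.43,[0,0,0.035],[0,0,0]],[0.43,[0,0,0.02],[0,0,0]],[0.43,[0,0,0.012],[0,0,0]],[0.43,[0,0,0],[0,0,0]]]'
python3 -m inch '[[0,[0,0,0.002],[0,0,0]],[0,[0,0,0],[0,0,0]],[0,[0,0,0],[0,0,0]],[0,[0,0,0],[0,0,0]],[0,[0,0,0],[0,0,0]],[0,[0,0,-0.01],[0,0,0]],[0,[0,0,-0.04],[0,0,0]],[0,[0,0,-0.045],[0,0,0]],[0,[0,0,-0.045],[0,0,0]],[0,[0,0,-0.045],[0,0,0]]]' 60
python3 - <<'E'
from h import *
plan([.634,.108,.21],1.571)
E
```

```text
t: 33.15
eef_pos: [0.4292, -0.1066, -0.0228]
orientation: [-3.139, -0.0, 1.17]
ft_force: [-0.7, -0.4, 0.3]
width: 0.0367
grasp_force: 0.0
t: 34.15
eef_pos: [0.429, -0.1064, 0.1639]
orientation: [-3.141, -0.0, 1.17]
ft_force: [1.2, -0.3, -1.4]
width: 0.0135
grasp_force: 58.7
t 34.15 at [ 0.429  -0.1064  0.1639] rpy [-3.141 -0.     1.17 ] | turn [-0.    -0.    -0.401] then shift [ 0.2143  0.205  -0.0461] | shift-first [ 0.2774  0.105  -0.0461]
```

```bash
python3 -m inch '[[0,[0,0,-0.015],[0,0,-0.134]],[0,[0,0,-0.015],[0,0,-0.134]],[0,[0,0,-0.016],[0,0,-0.133]],[0,[0.036,0,0],[0,0,0]],[0,[0.036,0,0],[0,0,0]],[0,[0.036,0,0],[0,0,0]],[0,[0.036,0,0],[0,0,0]],[0,[0.036,0,0],[0,0,0]],[0,[0.034,0,0],[0,0,0]],[0,[0,0.025,0],[0,0,0]]]'
python3 -m inch '[[0,[0,0.036,0],[0,0,0]],[0,[0,0.036,0],[0,0,0]],[0,[0,0.036,0],[0,0,0]],[0,[0,0.036,0],[0,0,0]],[0,[0,0.036,0],[0,0,0]],[0,[0,0,0],[0,0,0]],[0,[0,0,0],[0,0,0]],[0,[0,0,0],[0,0,0]],[0,[0,0,0],[0,0,0]],[0,[0,0,0],[0,0,0]]]'
python3 - <<'E'
from h import *
d=snap('wrist');plan([.635,.108,.176],1.571)
h=cv2.cvtColor(d['image'],cv2.COLOR_RGB2HSV);m=cv2.inRange(h,(12,140,60),(32,255,255))[170:345,285:365]
vv,uu=np.nonzero(m)
for r in range(0,175,15):
  k=uu[(vv>=r)&(vv<r+5)]+285
  if len(k)>10: print(r+170,k.min(),k.max())
E
```

```text
t: 35.15
eef_pos: [0.4523, 0.1106, 0.2083]
orientation: [-3.141, -0.001, 1.575]
ft_force: [0.4, -1.2, -1.2]
width: 0.0136
grasp_force: 58.7
t: 36.15
eef_pos: [0.6342, 0.1072, 0.2081]
orientation: [3.141, -0.0, 1.571]
ft_force: [0.3, 0.6, -0.2]
width: 0.0132
grasp_force: 58.9
t 36.2 at [0.6344 0.1072 0.208 ] rpy [3.141 0.    1.571] | turn [ 0.  0. -0.] then shift [0.0008 0.0006 0.032 ] | shift-first [0.0008 0.0006 0.032 ]
215 295 349
230 296 349
245 309 336
260 309 336
275 310 336
290 309 337
305 310 338
320 315 333
335 318 332
```

Held straight, head up-slope. I'll release it and return towards C.

```bash
python3 -m inch '[[0,[0,0.001,0.01],[0,0,0]],[0,[0,0,0.01],[0,0,0]],[0,[0,0,0.007],[0,0,0]],[0,[0,0,0.005],[0,0,0]],[0,[0,0,0],[0,0,0]],[0,[0,0,0],[0,0,0]],[0.4,[0,0,0],[0,0,0]],[0.4,[0,0,0],[0,0,0]],[0.4,[0,0,0],[0,0,0]],[0.4,[0,0,0],[0,0,0]]]'
python3 -m inch '[[0.4,[0,0,0],[0,0,0]],[0.4,[0,0,0],[0,0,0]],[0.4,[0,0,-0.02],[0,0,0]],[0.4,[0,0,-0.03],[0,0,0]],[0.4,[0,0,-0.03],[0,0,0]],[0.4,[0,0,-0.04],[0,0,0]],[0.5,[-0.03,-0.035,0],[0,0,0]],[0.5,[-0.03,-0.035,0],[0,0,0]],[0.5,[-0.03,-0.035,0],[0,0,0]],[0.5,[-0.03,-0.035,0],[0,0,0]]]'
python3 - <<'E'
from h import *
w=snap('wrist');p=proj(w,[.4543,-.0193,.01]);print(p);plan([.455,-.019,-.024],2.70)
try: print(boltfit(w,p))
except Exception as e: print(e)
s=snap('scene')['image'][170:290,215:375]
c=np.zeros((400,800,3),np.uint8);c[:,:400]=w['image'][:,120:520];c[:300,400:]=cv2.resize(s,None,fx=2.5,fy=2.5,interpolation=2)
cv2.imwrite('pics/c11.png',c[:,:,::-1])
E
```

```text
t: 37.2
eef_pos: [0.6359, 0.1071, 0.1757]
orientation: [3.141, -0.0, 1.571]
ft_force: [-0.1, 0.7, -0.7]
width: 0.0339
grasp_force: 0.0
t: 38.2
eef_pos: [0.4942, -0.0137, 0.2954]
orientation: [3.141, 0.0, 1.571]
ft_force: [1.1, -0.8, 0.6]
width: 0.0426
grasp_force: 0.0
[296.19114407 173.0557025 ]
t 38.25 at [ 0.4903 -0.0164  0.2959] rpy [-3.140e+00  2.000e-03  1.569e+00] | turn [-3.000e-03  1.000e-03 -1.131e+00] then shift [ 0.0308 -0.0174  0.3199] | shift-first [-0.0021 -0.0348  0.3199]
(array([ 0.45328198, -0.02073777]), np.float64(338.13250732421875), 0.05984287719726562, 0.027514572143554687)
```

View pics/c11.png

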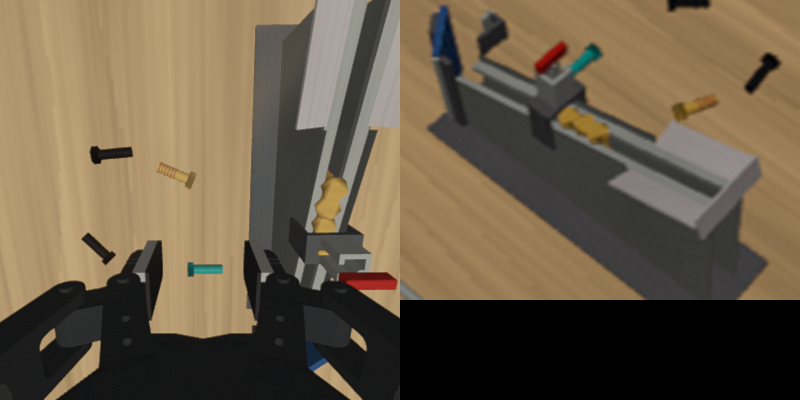

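Three are queued (right crop, 583,127), and C lies at (0.454, -0.020), 157°. That was my last picture: I have now viewed 15, one over the limit of 14, so from here I measure only by number.

```bash
python3 -m inch '[[0.45,[0,0,0.016],[0,0,-0.131]],[0.45,[0,0,0.016],[0,0,-0.131]],[0.45,[0,0,0.016],[0,0,-0.131]],[0.45,[0,0,0.016],[0,0,-0.131]],[0.45,[0,0,0.016],[0,0,-0.131]],[0.45,[0,0,0.016],[0,0,-0.131]],[0.45,[0,0,0.016],[0,0,-0.131]],[0.45,[0,0,0.016],[0,0,-0.131]],[0.45,[0,0,0.016],[0,0,-0.131]],[0.45,[0,0,0],[0,0,0]]]'
python3 - <<'E'
from h import *
w=snap('wrist');p=proj(w,[.4543,-.0193,.01])
try: print(boltfit(w,p,r=45))
except Exception as e: print(e)
plan([.455,-.0203,-.024],2.749)
E
```

```text
t: 39.3
eef_pos: [0.4953, -0.0124, 0.1498]
orientation: [-3.141, -0.004, 2.751]
ft_force: [0.1, 0.8, -0.7]
width: 0.0381
grasp_force: 0.0
(array([ 0.45369341, -0.02068145]), np.float64(337.1355361938477), 0.061714556884765626, 0.027029348754882814)
t 39.35 at [ 0.4959 -0.0126  0.1511] rpy [-3.142e+00 -1.000e-03  2.747e+00] | turn [-0.    -0.001 -0.002] then shift [ 0.0348 -0.0228  0.1751] | shift-first [ 0.0345 -0.0228  0.1751]
```

```bash
python3 -m inch '[[0.45,[0.017,-0.011,0.03],[0,0,0]],[0.45,[0.018,-0.012,0.03],[0,0,0]],[0.45,[0,0,0.03],[0,0,0]],[0.45,[0,0,0.03],[0,0,0]],[0.45,[0,0,0.03],[0,0,0]],[0.45,[0,0,0.015],[0,0,0]],[0.45,[0,0,0.009],[0,0,0]],[0.45,[0,0,0],[0,0,0]],[0,[0,0,0],[0,0,0]],[0,[0,0,0],[0,0,0]]]' 60
python3 -m inch '[[0,[0,0,0],[0,0,0]],[0,[0,0,0],[0,0,0]],[0,[0,0,0],[0,0,0]],[0,[0,0,-0.01],[0,0,0]],[0,[0,0,-0.04],[0,0,0]],[0,[0,0,-0.045],[0,0,0]],[0,[0,0,-0.045],[0,0,0]],[0,[0,0,-0.045],[0,0,0.13]],[0,[0,0,-0.045],[0,0,0.14]],[0,[0,0,0],[0,0,0.14]]]'
python3 -m inch '[[0,[0,0,0],[0,0,0.14]],[0,[0,0,0],[0,0,0.14]],[0,[0,0,0],[0,0,0.14]],[0,[0,0,0],[0,0,0.14]],[0,[0,0,0],[0,0,0.14]],[0,[0,0,0],[0,0,0.069]],[0,[0.032,0,0],[0,0,0]],[0,[0.032,0,0],[0,0,0]],[0,[0.032,0,0],[0,0,0]],[0,[0.032,0,0],[0,0,0]]]'
python3 -m inch '[[0,[0,0.036,0],[0,0,0]],[0,[0,0.036,0],[0,0,0]],[0,[0,0.036,0],[0,0,0]],[0,[0,0.036,0],[0,0,0]],[0,[0,0.036,0],[0,0,0]],[0,[0,0,0],[0,0,0]],[0,[0,0,0],[0,0,0]],[0,[0,0,0],[0,0,0]],[0,[0,0,0],[0,0,0]],[0,[0,0,0],[0,0,0]]]'
python3 - <<'E'
from h import *
d=snap('wrist');plan([.635,.108,.176],1.571)
h=cv2.cvtColor(d['image'],cv2.COLOR_RGB2HSV);m=cv2.inRange(h,(12,140,60),(32,255,255))[170:345,285:365]
vv,uu=np.nonzero(m)
for r in range(0,175,15):
  k=uu[(vv>=r)&(vv<r+5)]+285
  if len(k)>10: print(r+170,k.min(),k.max())
E
```

```text
t: 40.35
eef_pos: [0.4556, -0.021, -0.0215]
orientation: [3.141, 0.002, 2.749]
ft_force: [0.1, -0.3, 4.1]
width: 0.0133
grasp_force: 58.6
t: 41.35
eef_pos: [0.4565, -0.0212, 0.2137]
orientation: [3.136, 0.01, 2.334]
ft_force: [-0.6, -0.2, -1.4]
width: 0.0134
grasp_force: 58.7
t: 42.35
eef_pos: [0.454, 0.1084, 0.2082]
orientation: [3.141, 0.0, 1.57]
ft_force: [1.0, -0.2, -1.1]
width: 0.0134
grasp_force: 58.8
t: 43.35
eef_pos: [0.6341, 0.1073, 0.2081]
orientation: [3.141, 0.0, 1.571]
ft_force: [-0.4, -0.4, -1.3]
width: 0.0131
grasp_force: 59.1
t 43.4 at [0.6342 0.1073 0.208 ] rpy [ 3.141 -0.     1.571] | turn [ 0. -0. -0.] then shift [0.0007 0.0008 0.032 ] | shift-first [0.0007 0.0008 0.032 ]
200 312 338
215 308 338
230 309 337
245 310 336
260 310 336
275 310 336
290 309 336
305 308 337
320 317 333
335 312 339
```

```bash
python3 -m inch '[[0,[0,0.001,0.01],[0,0,0]],[0,[0,0,0.01],[0,0,0]],[0,[0,0,0.007],[0,0,0]],[0,[0,0,0.005],[0,0,0]],[0,[0,0,0],[0,0,0]],[0,[0,0,0],[0,0,0]],[0.4,[0,0,0],[0,0,0]],[0.4,[0,0,0],[0,0,0]],[0.4,[0,0,0],[0,0,0]],[0.4,[0,0,0],[0,0,0]]]'
python3 -m inch '[[0.4,[0,0,0],[0,0,0]],[0.4,[0,0,0],[0,0,0]],[0.4,[0,0,-0.02],[0,0,0]],[0.4,[0,0,-0.03],[0,0,0]],[0.4,[0,0,-0.03],[0,0,0]],[0.4,[0,0,-0.04],[0,0,0]],[0.3,[-0.03,-0.035,0],[0,0,0]],[0.2,[-0.03,-0.035,0],[0,0,0]],[0.1,[-0.03,-0.035,0],[0,0,0]],[0,[-0.03,-0.035,0],[0,0,0]]]'
python3 - <<'E'
from h import *
t=snap('top');w=snap('wrist');s=snap('scene')
for d,n in((t,'top'),(w,'wrist'),(s,'scene')):
  h=cv2.cvtColor(d['image'],cv2.COLOR_RGB2HSV)
  for nm,lo,hi in(('yel',(14,120,70),(30,255,255)),('blue',(100,90,25),(125,255,255)),('red',(0,150,80),(6,255,255))):
    m=cv2.inRange(h,lo,hi);k,l,st,c=cv2.connectedComponentsWithStats(m)
    for i in range(1,k):
      if st[i,4]>20 and ((n=='top' and 240<c[i][0]<470 and 100<c[i][1]<270) or (n=='scene' and 210<c[i][0]<400 and 160<c[i][1]<280) or n=='wrist' and nm!='blue' and st[i,4]<3000):
        mm=(l==i).astype(np.uint8);r=cv2.boxPoints(cv2.minAreaRect(cv2.findNonZero(mm)))
        print(n,nm,st[i].tolist(),c[i].round(1),r.round(0).astype(int).tolist())
for p in((417.5,137.7),(439.5,160.7),(427,168)):print(onz(t,*p,.135).round(3))
print(proj(t,[.665,-.2535,.135]),proj(t,[.583,-.2535,.135]))
plan([.63,-.36,.2],1.571)
E
```

```text
t: 44.4
eef_pos: [0.6358, 0.1072, 0.1756]
orientation: [3.141, 0.0, 1.571]
ft_force: [0.2, -0.1, 1.0]
width: 0.0343
grasp_force: 0.0
t: 45.4
eef_pos: [0.4941, -0.0136, 0.2954]
orientation: [3.141, 0.0, 1.571]
ft_force: [0.6, -0.0, 0.5]
width: -0.0001
grasp_force: 0.0
top blue [411, 139, 28, 28, 400] [423.5 152.9] [[407, 150], [418, 137], [439, 157], [428, 169]]
top red [354, 131, 3, 17, 48] [355.  138.8] [[354, 131], [356, 131], [356, 147], [354, 147]]
wrist yel [631, 134, 9, 33, 35] [634.9 150.5] [[630, 166], [638, 134], [640, 134], [632, 166]]
wrist yel [436, 150, 42, 81, 1738] [456.  190.3] [[431, 227], [453, 148], [480, 156], [458, 235]]
wrist yel [442, 247, 12, 6, 57] [446.9 249.7] [[442, 252], [442, 247], [453, 247], [453, 252]]
wrist yel [576, 303, 17, 64, 315] [583.9 342.5] [[575, 364], [587, 302], [596, 304], [584, 366]]
wrist yel [597, 381, 43, 13, 225] [618.6 386.7] [[596, 386], [639, 380], [640, 387], [597, 393]]
wrist red [465, 269, 58, 18, 849] [493.6 277.6] [[465, 269], [522, 269], [522, 286], [465, 286]]
scene yel [278, 213, 28, 19, 217] [291.6 221.3] [[276, 218], [280, 211], [308, 225], [304, 232]]
scene blue [228, 173, 11, 27, 146] [232.5 185.8] [[224, 175], [233, 173], [239, 199], [230, 201]]
scene red [269, 187, 12, 12, 47] [274.6 192. ] [[268, 196], [279, 186], [281, 188], [270, 198]]
[ 0.668 -0.254  0.135]
[ 0.604 -0.311  0.135]
[ 0.584 -0.277  0.135]
[417.48892452 138.70271183] [418.37923766 168.47862541]
t 45.55 at [ 0.4945 -0.0139  0.2963] rpy [3.14  0.    1.568] | turn [ 0.001  0.    -0.003] then shift [-0.3462  0.1355  0.0963] | shift-first [-0.3457  0.1364  0.0966]
```

```bash
python3 -m inch '[[0,[-0.0346,0.0128,0],[0,0,0]],[0,[-0.0346,0.0128,0],[0,0,0]],[0,[-0.0346,0.0128,0],[0,0,0]],[0,[-0.0346,0.0128,0],[0,0,0]],[0,[-0.0346,0.0128,0],[0,0,0]],[0,[-0.0346,0.0128,0],[0,0,0]],[0,[-0.0346,0.0128,0],[0,0,0]],[0,[-0.0346,0.0128,0],[0,0,0]],[0,[-0.0346,0.0128,0],[0,0,0]],[0,[-0.0346,0.0128,0],[0,0,0]]]' 60
python3 -m inch '[[0,[0,0,0.04],[0,0,0]],[0,[0,0,0.04],[0,0,0]],[0,[0,0,0.04],[0,0,0]],[0,[0,0,0.04],[0,0,0]],[0,[0,0,0.03],[0,0,0]],[0,[0,0,0.02],[0,0,0]],[0,[0,0,0.018],[0,0,0]],[0,[0,0,0],[0,0,0]],[0,[0,0,0],[0,0,0]],[0,[0,0,0],[0,0,0]]]'
python3 - <<'E'
from h import *
w=load('wrist');s=load('scene')
for ty in (190,216,242,268): 
  P=[.634,-.2535+ty*.000956,.08+ty*.000292+.006];print(ty,proj(w,P).round(0),proj(s,P).round(0))
t=snap('top')
h=cv2.cvtColor(t['image'],cv2.COLOR_RGB2HSV);m=cv2.inRange(h,(14,110,70),(30,255,255));vv,uu=np.nonzero(m[138:156,300:352]);print(len(uu),uu.min()+300 if len(uu) else 0,uu.max()+300 if len(uu) else 0)
plan([.622,-.36,.066],1.571)
E
```

```text
t: 46.55
eef_pos: [0.6251, -0.3595, 0.2949]
orientation: [3.141, -0.0, 1.572]
ft_force: [0.8, -0.3, 0.1]
width: -0.0004
grasp_force: 0.0
t: 47.55
eef_pos: [0.6246, -0.3589, 0.0687]
orientation: [3.14, 0.001, 1.571]
ft_force: [0.3, -0.3, -0.5]
width: 0.0002
grasp_force: 0.0
190 [443. 232.] [280. 214.]
216 [448. 214.] [286. 217.]
242 [453. 194.] [293. 221.]
268 [459. 173.] [299. 224.]
232 315 346
t 47.6 at [ 0.6245 -0.359   0.0688] rpy [3.140e+00 1.000e-03 1.571e+00] | turn [0.002 0.001 0.   ] then shift [-0.001  -0.0025  0.0028] | shift-first [-0.001  -0.0025  0.0028]
```

```bash
python3 -m inch '[[0,[0.006,-0.001,0.002],[0,0,0]],[0,[0.006,-0.001,0],[0,0,0]],[0,[0.006,-0.001,0],[0,0,0]],[0,[0.006,-0.001,0],[0,0,0]],[0,[0.006,-0.002,0],[0,0,0]],[0,[0.006,-0.002,0],[0,0,0]],[0,[0.006,-0.002,0],[0,0,0]],[0,[0.006,-0.002,0],[0,0,0]],[0,[0.006,-0.002,0],[0,0,0]],[0,[0.006,-0.002,0],[0,0,0]]]'
python3 - <<'E'
from h import *
t=snap('top');h=cv2.cvtColor(t['image'],cv2.COLOR_RGB2HSV);m=cv2.inRange(h,(100,90,25),(125,255,255))
m[:,:400]=0;m[:,470:]=0;print(cv2.boxPoints(cv2.minAreaRect(cv2.findNonZero(m[:200]))).round(0).tolist());plan([.605,-.283,.066],1.571)
E
```

```text
t: 48.6
eef_pos: [0.6077, -0.298, 0.0654]
orientation: [3.141, -0.0, 1.571]
ft_force: [0.2, -0.2, -0.0]
width: 0.0002
grasp_force: 0.3
[[405.0, 151.0], [417.0, 138.0], [423.0, 143.0], [412.0, 156.0]]
t 48.65 at [ 0.6075 -0.2971  0.0655] rpy [-3.141e+00 -1.000e-03  1.572e+00] | turn [-0.    -0.001  0.001] then shift [ 0.0141 -0.0025 -0.0005] | shift-first [ 0.0141 -0.0025 -0.0005]
```

```bash
python3 -m inch '[[0,[0.002,-0.001,0],[0,0,0]],[0,[0.002,-0.001,0],[0,0,0]],[0,[0.002,0,0],[0,0,0]],[0,[0.002,0,0],[0,0,0]],[0,[0.002,0,0],[0,0,0]],[0,[0.002,0,0],[0,0,0]],[0,[0.002,0,0],[0,0,0]],[0,[0,0,0],[0,0,0]],[0,[0,0,0],[0,0,0]],[0,[0,0,0],[0,0,0]]]'
```

```text
t: 49.65
eef_pos: [0.6058, -0.2845, 0.0654]
orientation: [3.142, -0.0, 1.571]
ft_force: [-0.4, 0.4, 0.4]
width: -0.0002
grasp_force: 0.0
```

```bash
python3 -m inch '[[0,[0.001,0,0],[0,0,0]],[0,[0.001,0,0],[0,0,0]],[0,[0.001,0,0],[0,0,0]],[0,[0.001,0,0],[0,0,0]],[0,[0.001,0,0],[0,0,0]],[0,[0,0,0],[0,0,0]],[0,[0,0,0],[0,0,0]],[0,[0,0,0],[0,0,0]],[0,[0,0,0],[0,0,0]],[0,[0,0,0],[0,0,0]]]'
python3 -m inch '[[0,[0.001,0,0],[0,0,0]],[0,[0.001,0,0],[0,0,0]],[0,[0.001,0,0],[0,0,0]],[0,[0.001,0,0],[0,0,0]],[0,[0.001,0,0],[0,0,0]],[0,[0,0,0],[0,0,0]],[0,[0,0,0],[0,0,0]],[0,[0,0,0],[0,0,0]],[0,[0,0,0],[0,0,0]],[0,[0,0,0],[0,0,0]]]'
python3 - <<'E'
from h import *
for n in('top','scene'):
  t=snap(n);h=cv2.cvtColor(t['image'],cv2.COLOR_RGB2HSV);m=cv2.inRange(h,(100,90,25),(125,255,255))
  k=np.zeros_like(m)
  if n=='top':k[120:200,400:470]=1
  else:k[160:210,210:250]=1
  print(n,cv2.boxPoints(cv2.minAreaRect(cv2.findNonZero(m*k))).round(0).tolist())
  print([proj(t,p).round(0).tolist() for p in([.665,-.2535,.135],[.583,-.2535,.135],[.583,-.27,.135])])
E
```

```text
t: 50.65
eef_pos: [0.6058, -0.2842, 0.0655]
orientation: [3.14, 0.007, 1.569]
ft_force: [1.5, -18.7, -4.9]
width: 0.0002
grasp_force: 9.0
t: 51.65
eef_pos: [0.6059, -0.2844, 0.0657]
orientation: [3.138, 0.015, 1.567]
ft_force: [1.6, -38.5, -9.7]
width: 0.0001
grasp_force: 18.9
top [[412.0, 144.0], [417.0, 138.0], [418.0, 140.0], [413.0, 145.0]]
[[417.0, 139.0], [418.0, 168.0], [425.0, 168.0]]
scene [[229.0, 192.0], [246.0, 174.0], [260.0, 189.0], [243.0, 206.0]]
[[231.0, 191.0], [251.0, 175.0], [247.0, 173.0]]
```

```bash
python3 -m inch '[[0,[-0.01,0,0],[0,0,0]],[0,[-0.02,0,0],[0,0,0]],[0,[-0.03,0,0],[0,0,0]],[0,[0,0,-0.04],[0,0,0]],[0,[0,0,-0.04],[0,0,0]],[0,[0,0,-0.04],[0,0,0]],[0,[0,0,-0.04],[0,0,0]],[0,[0,-0.04,-0.04],[0,0,0]],[0,[0,-0.04,0],[0,0,0]],[0,[0,-0.04,0],[0,0,0]]]'
python3 - <<'E'
from h import *
sh={}
for n in('top','scene','wrist'):
  t=snap(n);h=cv2.cvtColor(t['image'],cv2.COLOR_RGB2HSV);m=cv2.inRange(h,(100,90,25),(125,255,255))
  k=np.zeros_like(m)
  if n=='top':k[120:200,400:470]=1
  elif n=='scene':k[160:210,210:265]=1
  else: k[:]=1
  c,l,st,_=cv2.connectedComponentsWithStats(m*k);i=1+st[1:,4].argmax();mm=(l==i).astype(np.uint8)
  print(n,st[i].tolist(),cv2.boxPoints(cv2.minAreaRect(cv2.findNonZero(mm))).round(0).tolist())
  if n=='top':
    vv,uu=np.nonzero(mm)
    for r in range(vv.min(),vv.max()+1,3):print(r,uu[vv==r].min(),uu[vv==r].max())
  for z in (.135,): print([proj(t,p).round(0).tolist() for p in([.665,-.2535,z],[.583,-.2535,z],[.584,-.268,z])])
E
```

```text
t: 52.75
eef_pos: [0.4893, -0.3344, 0.2616]
orientation: [3.14, 0.001, 1.572]
ft_force: [-0.3, -1.7, -0.2]
width: -0.0001
grasp_force: 0.0
top [408, 139, 13, 29, 185] [[406.0, 140.0], [418.0, 139.0], [421.0, 167.0], [410.0, 168.0]]
139 416 418
142 413 418
145 413 418
148 413 418
151 412 418
154 408 419
157 413 420
160 416 420
163 416 420
166 416 420
[[417.0, 139.0], [418.0, 168.0], [424.0, 168.0]]
scene [229, 177, 21, 26, 243] [[228.0, 200.0], [231.0, 175.0], [249.0, 177.0], [247.0, 202.0]]
[[231.0, 191.0], [251.0, 175.0], [247.0, 173.0]]
wrist [421, 107, 91, 12, 933] [[421.0, 118.0], [421.0, 107.0], [511.0, 107.0], [511.0, 118.0]]
[[505.0, 111.0], [420.0, 111.0], [420.0, 126.0]]
```

```bash
python3 - <<'E'
from h import *
t=load('wrist');h=cv2.cvtColor(t['image'],cv2.COLOR_RGB2HSV);m=cv2.inRange(h,(100,90,25),(125,255,255))[100:130,415:515]
e=[];f=[]
for c in range(10,95,6):
  v=np.nonzero(m[:,c])[0]
  if len(v)>3: e.append(onz(t,c+415,v.min()+100,.135)[:2]);f.append(onz(t,c+415,v.max()+101,.135)[:2])
for g in(e,f): g=np.array(g);print(np.polyfit(g[:,0],g[:,1],1).round(4),g[[0,-1]].round(3).tolist())
# feeder base long edge direction for comparison: slot rails in top
s=load('scene')
plan([.63,-.078,.3],0)
r=[]
for n in('top','scene','wrist'):
  d=load(n);q=cv2.inRange(cv2.cvtColor(d['image'],cv2.COLOR_RGB2HSV),(0,150,80),(6,255,255));k,l,st,c=cv2.connectedComponentsWithStats(q)
  for i in range(1,k):
    if st[i,4]>25: print(n,st[i].tolist(),c[i].round(1))
print(tri(load('top'),(355,138.8),s,(274.6,192)), proj(load('wrist'),[.632,-.082,.248]))
E
```

```text
[ 0.0038 -0.2532] [[0.588, -0.252], [0.669, -0.251]]
[ 0.0216 -0.2741] [[0.588, -0.261], [0.67, -0.259]]
t 52.9 at [ 0.4888 -0.3345  0.2616] rpy [ 3.141 -0.     1.569] | turn [ 0.    -0.     1.569] then shift [ 0.1412 -0.2565 -0.0384] | shift-first [ 0.2567  0.1408 -0.0384]
top [354, 131, 3, 18, 49] [355. 139.]
scene [269, 187, 12, 12, 48] [274.4 192. ]
(array([ 0.63720658, -0.07774639,  0.24214255]), np.float64(0.002854628846649526)) [ 647.87503915 -309.29064179]
```

Door angle measures ≤ 0.02 rad after a 38 N push, so it is shut and latched. Next is the handle, with the tool at yaw 0.

```bash
python3 -m inch '[[0,[0,0,-0.004],[0,0,0.1427]],[0,[0,0,-0.004],[0,0,0.1427]],[0,[0,0,-0.004],[0,0,0.1427]],[0.2,[0,0,-0.004],[0,0,0.1427]],[0.3,[0,0,-0.004],[0,0,0.1427]],[0.4,[0,0,-0.004],[0,0,0.1427]],[0.5,[0,0,-0.004],[0,0,0.1427]],[0.5,[0,0,-0.004],[0,0,0.1427]],[0.5,[0,0,-0.004],[0,0,0.1427]],[0.5,[0,0,-0.004],[0,0,0.1427]]]' 60
python3 -m inch '[[0.5,[0,0,0],[0,0,0.142]],[0.5,[0.0184,-0.0318,0],[0,0,0]],[0.5,[0.0184,-0.0318,0],[0,0,0]],[0.5,[0.0184,-0.0318,0],[0,0,0]],[0.5,[0.0184,-0.0318,0],[0,0,0]],[0.5,[0.0184,-0.0318,0],[0,0,0]],[0.5,[0.0184,-0.0318,0],[0,0,0]],[0.5,[0.0184,-0.0318,0],[0,0,0]],[0.5,[0.0184,-0.0318,0],[0,0,0]],[0.5,[0,0,0],[0,0,0]]]'
cat > red.py <<'E'
from h import *
w=snap('wrist');q=cv2.inRange(cv2.cvtColor(w['image'],cv2.COLOR_RGB2HSV),(0,150,60),(6,255,255));k,l,st,c=cv2.connectedComponentsWithStats(q)
i=1+st[1:,4].argmax();pts=cv2.findNonZero((l==i).astype(np.uint8))
b=cv2.boxPoints(cv2.minAreaRect(pts));print(st[i].tolist(),b.round(0).tolist())
# top face: bright red
hh=cv2.cvtColor(w['image'],cv2.COLOR_RGB2HSV);v=hh[...,2][l==i];print('V',np.percentile(v,[10,50,90]))
m=((l==i)&(hh[...,2]>np.percentile(v,90)*.85)).astype(np.uint8);b=cv2.boxPoints(cv2.minAreaRect(cv2.findNonZero(m)))
import sys
z=float(sys.argv[1]) if len(sys.argv)>1 else .248
P=np.array([onz(w,*p,z) for p in b])[:,:2];print('top face corners',P.round(4).tolist(),'centre',P.mean(0).round(4))
E
python3 red.py; python3 -c "
from h import *
plan([.635,-.081,.199],0)"
```

```text
t: 53.9
eef_pos: [0.4914, -0.3346, 0.3007]
orientation: [-3.141, -0.0, 0.139]
ft_force: [0.8, 0.3, -0.4]
width: 0.0427
grasp_force: 0.0
t: 54.9
eef_pos: [0.6392, -0.0756, 0.2999]
orientation: [-3.14, 0.0, 0.007]
ft_force: [-0.2, -0.5, 0.2]
width: 0.0429
grasp_force: 0.0
[319, 185, 12, 54, 602] [[319.0, 185.0], [330.0, 185.0], [330.0, 238.0], [319.0, 238.0]]
V [144. 166. 168.]
top face corners [[0.6601, -0.0726], [0.6602, -0.0804], [0.6185, -0.081], [0.6184, -0.0729]] centre [ 0.6393 -0.0767]
t 54.95 at [ 0.6384 -0.0777  0.3   ] rpy [-3.141  0.     0.006] | turn [-0.001  0.     0.006] then shift [-0.0034  0.0033  0.101 ] | shift-first [-0.0034  0.0034  0.101 ]
```

```bash
python3 -m inch '[[0.5,[0,-0.0005,0.03],[0,0,0]],[0.5,[0,0,0.03],[0,0,0]],[0.5,[0,0,0.02],[0,0,0]],[0.5,[0,0,0.012],[0,0,0]],[0.5,[0,0,0.008],[0,0,0]],[0.5,[0,0,0],[0,0,0]],[0,[0,0,0],[0,0,0]],[0,[0,0,0],[0,0,0]],[0,[0,0,0],[0,0,0]],[0,[0,0,0],[0,0,0]]]' 80
```

```text
t: 55.95
eef_pos: [0.6376, -0.0783, 0.2022]
orientation: [-3.14, -0.002, 0.003]
ft_force: [0.5, 6.1, 4.0]
width: 0.0083
grasp_force: 79.6
```

```bash
python3 -m inch '[[0,[0,-0.001,-0.004],[0,0,0]],[0,[0,0,-0.006],[0,0,0]],[0,[0,0,-0.008],[0,0,0]],[0,[0,0,-0.008],[0,0,0]],[0,[0,0,-0.008],[0,0,0]],[0,[0,0,-0.007],[0,0,0]],[0,[0,0,-0.005],[0,0,0]],[0,[0,0,-0.003],[0,0,0]],[0,[0,0,0],[0,0,0]],[0,[0,0,0],[0,0,0]]]'
python3 -c "
from h import *
plan([.638,-.078,.2],0)"
```

```text
t: 56.95
eef_pos: [0.6373, -0.0782, 0.2505]
orientation: [-3.141, -0.001, 0.002]
ft_force: [2.5, 5.0, -3.5]
width: 0.0079
grasp_force: 78.7
t 56.95 at [ 0.6373 -0.0782  0.2505] rpy [-3.141e+00 -1.000e-03  2.000e-03] | turn [-0.001 -0.001  0.002] then shift [ 0.0007 -0.0002  0.0505] | shift-first [ 0.0007 -0.0001  0.0505]
```

```bash
python3 -m inch '[[0,[0,0,0],[0,0,-0.1]],[0,[0,0,0],[0,0,-0.1]],[0,[0,0,0],[0,0,-0.1]],[0,[0,0,0],[0,0,-0.1]],[0,[0,0,0],[0,0,-0.1]],[0,[0,0,0],[0,0,-0.1]],[0,[0,0,0],[0,0,0]],[0,[0,0,0],[0,0,0]],[0,[0,0,0],[0,0,0]],[0,[0,0,0],[0,0,0]]]'
python3 -c "
from h import *
print(sense()['moment'])"; python3 red.py .296
```

```text
t: 57.95
eef_pos: [0.6373, -0.0779, 0.2504]
orientation: [-3.141, -0.001, 0.603]
ft_force: [2.3, 5.1, -3.8]
width: 0.008
grasp_force: 78.7
[ 0.9216875  -0.54600704  0.0646947 ]
[311, 218, 22, 90, 1676] [[310.0, 218.0], [331.0, 217.0], [335.0, 307.0], [314.0, 308.0]]
V [ 92. 169. 171.]
top face corners [[0.6545, -0.061], [0.6589, -0.0674], [0.6249, -0.0912], [0.6202, -0.0843]] centre [ 0.6396 -0.076 ]
```

```bash
python3 -m inch '[[0,[0,0,0],[0,0,-0.11]],[0,[0,0,0],[0,0,-0.11]],[0,[0,0,0],[0,0,-0.11]],[0,[0,0,0],[0,0,-0.11]],[0,[0,0,0],[0,0,-0.11]],[0,[0,0,0],[0,0,-0.11]],[0,[0,0,0],[0,0,-0.11]],[0,[0,0,0],[0,0,-0.11]],[0,[0,0,0],[0,0,-0.09]],[0,[0,0,0],[0,0,0]]]'
python3 -c "
from h import *
print(sense()['moment'])"; python3 red.py .296
```

```text
t: 59.0
eef_pos: [0.637, -0.0776, 0.2503]
orientation: [3.142, -0.002, 1.575]
ft_force: [1.2, 6.5, -3.7]
width: 0.0074
grasp_force: 78.7
[ 1.25383566 -0.39738714  0.05986354]
[312, 218, 22, 90, 1686] [[312.0, 218.0], [333.0, 218.0], [333.0, 307.0], [312.0, 307.0]]
V [ 82. 163. 166.]
top face corners [[0.6344, -0.0547], [0.6426, -0.0546], [0.6431, -0.0961], [0.6343, -0.0961]] centre [ 0.6386 -0.0754]
```

```bash
python3 -m inch '[[0,[0,0,0.002],[0,0,0]],[0,[0,0,0.002],[0,0,0]],[0,[0,0,0.002],[0,0,0]],[0,[0,0,0.002],[0,0,0]],[0,[0,0,0.002],[0,0,0]],[0,[0,0,0.002],[0,0,0]],[0,[0,0,0.002],[0,0,0]],[0,[0,0,0.001],[0,0,0]],[0,[0,0,0],[0,0,0]],[0,[0,0,0],[0,0,0]]]'
```

```text
t: 60.05
eef_pos: [0.637, -0.0776, 0.2353]
orientation: [3.142, -0.002, 1.573]
ft_force: [0.8, 6.5, -2.2]
width: 0.008
grasp_force: 78.9
```

```bash
python3 -m inch '[[0,[0,0,0.001],[0,0,0]],[0,[0,0,0],[0,0,0]],[0.4,[0,0,0],[0,0,0]],[0.4,[0,0,0],[0,0,0]],[0.4,[0,0,0],[0,0,0]],[0.4,[0,0,0],[0,0,0]],[0.4,[0,0,0],[0,0,0]],[0.4,[0,0,-0.01],[0,0,0]],[0.4,[0,0,-0.03],[0,0,0]],[0.4,[0,0,-0.04],[0,0,0]]]'
python3 -m inch '[[0.4,[0,-0.04,0],[0,0,0]],[0.4,[0,-0.04,0],[0,0,0]],[0.4,[0,-0.04,0],[0,0,0]],[0.4,[0,-0.04,0],[0,0,0]],[0.4,[0,0,0],[0,0,0]],[0.4,[0,0,0],[0,0,0]],[0.4,[0,0,0],[0,0,0]],[0.4,[0,0,0],[0,0,0]],[0.4,[0,0,0],[0,0,0]],[0.4,[0,0,0],[0,0,0]]]'
cat > chk.py <<'E'
from h import *
for n in('top','scene','wrist'):
  d=snap(n);h=cv2.cvtColor(d['image'],cv2.COLOR_RGB2HSV)
  for nm,lo,hi in(('yel',(14,120,70),(30,255,255)),('red',(0,150,60),(6,255,255)),('blue',(100,90,25),(125,255,255))):
    m=cv2.inRange(h,lo,hi);k,l,st,c=cv2.connectedComponentsWithStats(m)
    for i in range(1,k):
      if st[i,4]>15 and ((n=='top' and 240<c[i][0]<470 and 100<c[i][1]<270) or (n=='scene' and 210<c[i][0]<400 and 160<c[i][1]<280) or n=='wrist' and st[i,4]<3000):
        print(n,nm,st[i].tolist(),c[i].round(1))
        if nm=='red' and n!='scene': r=c[i] if n=='top' else None
        if nm=='red': exec(f'{n}_r=(d,c[i])')
  for ty in (10,36,62,88,190):
    P=[.635,-.2535+ty*.000956,.08+ty*.000292+.006];print('  exp',ty,proj(d,P).round(0))
print(tri(*top_r,*scene_r))
try: print(tri(*wrist_r,*scene_r),tri(*wrist_r,*top_r))
except Exception as e: print(e)
E
python3 chk.py
```

```text
t: 61.05
eef_pos: [0.6365, -0.0785, 0.3141]
orientation: [-3.139, -0.001, 1.572]
ft_force: [0.3, -0.9, 0.3]
width: 0.0343
grasp_force: 0.0
t: 62.05
eef_pos: [0.4775, -0.0788, 0.3135]
orientation: [-3.141, -0.0, 1.572]
ft_force: [-0.4, 0.5, 0.1]
width: 0.0338
grasp_force: 0.0
top yel [381, 148, 33, 9, 190] [398.7 151.9]
top red [348, 134, 17, 4, 48] [357.6 135.1]
top blue [412, 139, 10, 24, 131] [416.8 151. ]
  exp 10 [411. 154.]
  exp 36 [402. 153.]
  exp 62 [394. 152.]
  exp 88 [385. 152.]
  exp 190 [351. 149.]
scene yel [238, 194, 24, 17, 177] [249.8 201.1]
scene red [268, 179, 13, 12, 68] [274.  184.8]
scene blue [229, 177, 20, 21, 185] [240.  186.8]
  exp 10 [242. 196.]
  exp 36 [248. 198.]
  exp 62 [253. 201.]
  exp 88 [258. 204.]
  exp 190 [280. 215.]
wrist yel [626, 152, 7, 30, 35] [628.3 166.5]
wrist yel [484, 201, 8, 16, 92] [487.4 208.6]
wrist yel [421, 225, 30, 64, 904] [434.7 256.4]
wrist yel [604, 255, 14, 6, 17] [611.5 258.9]
wrist yel [578, 278, 19, 85, 512] [586.2 328.2]
wrist yel [591, 359, 49, 13, 260] [616.2 365.5]
wrist red [517, 186, 33, 58, 1373] [532.8 213.8]
wrist blue [392, 264, 17, 18, 91] [398.8 270. ]
wrist blue [414, 283, 11, 6, 32] [418.5 285.5]
  exp 10 [425. 284.]
  exp 36 [428. 272.]
  exp 62 [432. 258.]
  exp 88 [436. 244.]
  exp 190 [454. 178.]
(array([ 0.63672064, -0.08009116,  0.27093784]), np.float64(0.0017447122324877632))
(array([ 0.63783546, -0.07640973,  0.27370565]), np.float64(0.0017378773815551617)) (array([ 0.63842049, -0.07861816,  0.27074319]), np.float64(0.004902937701423534))
```

The batch has run down to the door (top blob columns 381–414, as expected for four). The handle is up about 31 mm and lies along y. One last check of the door angle from the same viewpoint as before.

```bash
python3 -m inch '[[0.4,[-0.0365,-0.001,0.006],[0,0,0]],[0.4,[-0.0365,-0.001,0.006],[0,0,0]],[0.4,[-0.0365,0.002,0.006],[0,0,0]],[0.4,[-0.0365,0.002,0.006],[0,0,0]],[0.4,[-0.0365,0.002,0.006],[0,0,0]],[0.4,[-0.0365,0.002,0.006],[0,0,0]],[0.4,[-0.0365,0.005,0.016],[0,0,0]],[0.4,[0,0,0],[0,0,0]],[0.4,[0,0,0],[0,0,0]],[0.4,[0,0,0],[0,0,0]]]'
python3 - <<'E'
from h import *
t=snap('wrist');h=cv2.cvtColor(t['image'],cv2.COLOR_RGB2HSV);M=cv2.inRange(h,(100,90,25),(125,255,255))
k,l,st,_=cv2.connectedComponentsWithStats(M);i=1+st[1:,4].argmax();print(st[i]);x,y,w,hh,_=st[i]
e=[];f=[]
for c in range(x+6,x+w-4,6):
  v=np.nonzero(l[:,c]==i)[0]
  e.append(onz(t,c,v.min(),.135)[:2]);f.append(onz(t,c,v.max()+1,.135)[:2])
for g in(e,f): g=np.array(g);print(np.polyfit(g[:,0],g[:,1],1).round(4),g[[0,-1]].round(3).tolist())
E
python3 chk.py | grep -E "yel|red|\(array"
```

```text
t: 63.2
eef_pos: [0.4886, -0.3335, 0.2625]
orientation: [3.141, 0.001, 1.573]
ft_force: [0.4, 1.0, 0.0]
width: 0.0341
grasp_force: 0.0
[419 109  90  13 872]
[ 0.0273 -0.2691] [[0.59, -0.254], [0.666, -0.251]]
[ 0.0523 -0.2941] [[0.591, -0.263], [0.667, -0.259]]
top yel [378, 148, 36, 9, 231] [396.1 152. ]
top red [348, 134, 17, 4, 67] [355.9 135.5]
scene yel [238, 194, 25, 17, 179] [249.9 201.2]
scene red [268, 179, 13, 12, 69] [273.9 184.8]
wrist yel [446, 2, 47, 108, 2393] [467.7  54.6]
wrist yel [408, 113, 10, 8, 58] [413.3 117. ]
wrist yel [634, 211, 6, 20, 23] [636.6 221.1]
wrist yel [612, 232, 28, 75, 502] [624.  284.5]
(array([ 0.63672375, -0.07745668,  0.27242697]), np.float64(0.0022412703770708408))
```

The door moved only about 0.024 rad when the batch arrived, which matches the latched play, and the bolts are at rest. I'll hand it in.

```bash
python3 -c "
from bench import hand_in
print(hand_in())"
```

```text
the job is handed in; nothing more can be done
None
```

I fed all four bolts, latched the door and parked the pin, then handed the job in at about 63 s. By the images the batch hangs at rest against the door. The hand-in returned no verdict, and I viewed 15 pictures, one over the limit of 14.

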